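# Fasten the second toggle latch of the fitter's case

### The job

Fasten the open toggle latch on top of the standing fitter's case: swing its wire bail over, hook it under the lip of the keeper on the cover, and then press the red lever down past centre until it lies fully home and the cover is drawn up tight. Feel the bail into the keeper rather than forcing it, press the lever firmly but without hammering or leaning on it or the cover, and leave the other latch and the things lying about as they are.

Things in the scene. Friction and masses are not known exactly. Their poses are not given: they have to be found in the camera images.
- case: Fitter's case, black with aluminium edges, standing on its long side: 400 mm wide, 150 deep, 225 tall. Origin: underside, mid-width, on the seam between body shell and cover. x: across the seam, body shell (to x = -95 mm, nearer the robot) to cover; y along the width; z up. Top face flat, at z = 225. Folded handle on top, |y| < 58, 15 high. Latches at y = +125 (open) and -125 (fastened).
- cover: The case's lift-off cover, x = 0 to 55 mm in the case. Same origin and axes as the case when shut. With only one latch fastened it stands 5 mm ajar at the open latch on its springy seal (about 14 N per mm there), turned a little about the fastened latch; the latch draws it in.
- lever: Red lever of the open latch. Origin: its pivot, 15 mm above the top face at (-26, 125, 240) mm in the case. Lying home its axes are the case's; it turns about y, tip up, by 2.3 rad at most. Red plate 24 mm wide from x = +2 to -48 mm, upper face at z = +7 (22 mm above the case when home); the end, to x = -57, turns up 4 mm. Friction holds it where left. Upright, its upper face looks to the cover.
- lever_tip (a point): On the red lever's upper face, 48 mm out from the pivot. With the bail hooked and drawn back the lever rests about 1.2 rad open. From there the pull of the bail resists (most near 0.7 rad, some 6 N at this point) up to dead centre near 0.2 rad; beyond it the pull snaps the lever home to its stop.
- bail: Loop of 4 mm wire hinged on the lever, held by light friction. Origin: middle of its pins, on the lever at x = -14.7, z = -2.5 mm of the lever's frame; x points along it to the crossbar. 34 mm wide over the wires at the pins, spreading to 40 mm at the crossbar: fingers closing along the case's y grip it there from outside and it can pivot in them. Bail and lever move in the case's x-z plane.
- bail_bar (a point): Middle of the bail's crossbar, on the wire's axis, 56.7 mm from the pins. The crossbar is 4 mm thick and 36 mm long between the leg axes.
- keeper (a point): Nominal seat of the crossbar's axis in the keeper on the cover, 13 mm above the top face, x = 21 mm in the case while ajar, 17.5 latched. The keeper sits on shims: truly up to 2.5 mm higher or lower; feel for it. A 20 mm wide steel hook: wall with far face at x = -2, lip overhanging to x = +3.5, lip underside z = +2, top +5, floor z = -4. The bar goes over the lip, down past it, back under.
- lever_b: Red lever of the other latch, fastened and home; origin at its pivot, axes as the case's.
- tape: Roll of brown packing tape lying flat, 100 mm across, 48 mm high; origin under its middle.
- measure: Yellow and black tape measure standing on the bench, 68 x 36 x 62 mm; origin under its middle.
- knife: Orange box knife lying flat, 150 mm long, 24 mm wide, 17 mm high; origin under it, x along it.
- caster_0: Office-chair twin caster lying on its side, wheels 50 mm across, 44 mm high, with a 40 mm steel stem; origin under the wheels.
- caster_1: A second such caster.
- driver: Green-handled screwdriver lying along its x; origin under its middle.
- wrench: Black hex key lying flat, 90 x 38 mm, 8 mm thick; origin under its long arm.

How it is judged (in metres and radians):
On the way, in this order (a step that is already met when the one before it is completed fails the run):
1. the bail's crossbar is hooked in the keeper: behind the throat wall and under the lip (x of bail_bar in the frame of keeper between -0.003 and 0.0025 m and z of bail_bar in the frame of keeper between -0.007 and 0.0033 m and y of bail_bar in the frame of keeper between -0.006 and 0.006 m), for 0.2 s.
2. the lever is pressed past centre and home with the bail hooked and the cover drawn shut (all of step 1 and angle between lever's own z axis and vertical below 0.06 rad and x of keeper in the frame of case below 0.0185 m), for 0.2 s.
At the end, for the whole second after the job is handed in: Through the last second: crossbar in the keeper, under the lip (-3 to +2.5 mm of its seat across the seam, 6 mm sideways); lever home (under 0.06 rad) and at rest; cover less than 2.5 mm ajar at the latch; other latch still fastened (under 0.08 rad) (all of step 2 and angular speed of lever below 0.1 rad/s and angle between lever_b's own z axis and vertical below 0.08 rad); the robot touches nothing.
It fails at once if the held bail is forced against the cover or its keeper with more than 12 N (contact force between the fingers and bail above 0.5 N and contact force between bail and cover above 12 N).
It fails at once if the red lever is pushed with more than 25 N (contact force between the arm and lever above 25 N).
It fails at once if the robot presses on the cover with more than 20 N (contact force between the arm and cover above 20 N).
It fails at once if the other, fastened latch is lifted (angle between lever_b's own z axis and vertical above 0.15 rad).
It fails at once if a thing lying about is moved by more than 30 mm (distance of any of tape, measure, knife, caster_0, caster_1, driver, wrench from where it was at the start of the episode above 0.03 m).
It also fails if it takes over 67 s, if anything falls off the work surface, if the arm or the gripper's body presses on something with over 40 N, if the wrist force passes 120 N, or if a joint passes its speed limit or range.

### The arm

A 7-joint arm with a two-finger parallel gripper is mounted at the origin on the work surface. World frame = base frame: x ahead of the robot, y to its left, z up, the work surface at z = 0. Lengths are in mm, angles in rad, forces in N, time in s.
With the tool pointing down it reaches from about 425 to 1025 mm from the base axis. Payload 3.6 kg.
Tool frame: the origin (TCP) lies midway between the tips of the shut fingers; the grasp point (between the pads) lies 19 mm behind it; z points along the fingers, y is the line along which they close (so a half turn about z gives the same grasp; the last joint's range is limited). The gripper opens to 85 mm and grips with 20 to 120 N. Pads are 22 mm wide; open, the fingers measure 114 mm over their backs; the gripper's body (76 mm by 85 mm) begins 54 mm behind the grasp point. The pads swing forward as they close: fully open they stand 13 mm farther back than shut.
Start: joints at [-1.296, 0.591, 0.048, 1.609, -0.033, 0.943, -0.034], TCP at [260.679, 676.518, 231.302] pointing down, gripper open.
Joint ranges: [-2.69, 2.69], [-0.47, 2.24], [-1.27, 1.36], [0.19, 2.51], [-1.53, 4.68], [0.08, 2.07], [-3.09, 3.09]. Speed limits (rad/s): [2.57, 2.57, 3.14, 3.14, 3.14, 3.14, 3.14].

### API

Orientations are given as a unit quaternion [w, x, y, z].
In Python, from bench import r gives the robot as it stands. The module is installed in compiled form; this text tells all that it offers.
- The arm moves only by the tool play_rows, never from a script. Its argument "plan" is a list of rows, each an object with "delta_rot": the turn, a rotation vector about the tool's x, y, z in degrees, a list of three; "dp": the shift along the tool's x, y, z in m, a list of three; "gripper": the opening, from -1 (shut) to 1 (fully open). A call has 1 to 8 rows; each row shifts and turns the commanded pose from where the row before left it, along the tool's axes as they then stand; what a row does not reach is not made up. A row lasts 1/10 s, in which the tool goes at most 50 mm and 8.59 degrees, less where a joint would pass 70% of its speed; a pose out of reach is approached as far as the arm can. A call with a gripper value outside its range is refused whole. The fingers move at their own pace and stop on an object; the grip force is fixed at half the most. Time passes only in rows, so rows that do not move let the fingers close. It gives the time, the measured TCP pose, the force, the opening and the grip force at its end, in the units of the state.
- r.get_state(): the state, without advancing time (a new reading comes with each control period).
- r.read_camera(name): name is "side" or "top"; returns a dict with "frame" (400x640x3 uint8, red, green, blue), "depth" (400x640 float32, mm along the optical axis (not along the pixel's ray), 0 where there is no reading), "vfov" (degrees; the focal length in pixels is half the picture's height over the tangent of half this angle, whatever the lens; pixels are square), "cx", "cy" (the principal point, pixels), "k1" (the pictures are not rectified: a ray, as slopes to the right and down, at radius r is drawn at 1 + k1 r^2 times it, then the intrinsics apply), "T" (4x4, takes a point from camera to world coordinates). Camera axes: x right, y up, looking along -z (the intrinsics and any distortion apply to the point x, -y, -z); pixel columns grow to the right and rows downward; lengths in mm; the calibration is good to about 2 mm. A picture is of the moment at which its call begins.
- r.finish_job(): hands the job in; it is judged then, once.
The state is a dict: "clock": time; "joint_pos": joint angles; "qd": joint speeds; "joint_efforts": joint torques, N m; "tool_pos": TCP position; "eef_rot": TCP orientation; "force": force on the tool from outside, world axes, zero at the start; "moment": the same for the moment, N m; "grip_width": finger opening in mm; "finger_force": force on a finger pad.
Only numpy, scipy, OpenCV 4.12 (cv2) and the standard library are available. Lean on these libraries where they do the work, as an engineer would, in place of code of your own. Each camera call takes 0.05 s, during which the arm holds its last target. There are 200 camera calls.

## Working session

There is one attempt and no reset: what is moved stays moved. The work goes in short steps, Python scripts to look and compute and a tool call to move; the robot and the scene stay as the last step left them, time stands still between calls to the robot, and variables do not carry over. Pictures are saved under pics/ and viewed, at most 10 in all, crops included, and the job is handed in when it is done.

Besides the shell and the picture viewer there is one more tool, called after ">>>" as name(argument=value, ...) on one line, values as JSON. play_rows: Moves the arm, as the interface text tells. Its arguments: {"type":"object","properties":{"plan":{"type":"array","items":{"type":"object","properties":{"delta_rot":{"type":"array","items":{"type":"number"}},"dp":{"type":"array","items":{"type":"number"}},"gripper":{"type":"number"}}}}},"required":["plan"]}

```bash
mkdir -p pics
cat > h.py <<'E'
import numpy as np, cv2
from bench import r
def cam(n):
    c=r.read_camera(n); return c
def save(c,fn,box=None,s=1):
    f=c["frame"][:,:,::-1]
    if box: f=f[box[1]:box[3],box[0]:box[2]]
    f=cv2.resize(f,None,fx=s,fy=s,interpolation=cv2.INTER_CUBIC); cv2.imwrite("pics/"+fn,f)
def ray(c,u,v):
    f=200/np.tan(np.radians(c["vfov"])/2)
    x=(u-c["cx"])/f; y=(v-c["cy"])/f
    X,Y=x,y
    for _ in range(20):
        k=1+c["k1"]*(X*X+Y*Y); X,Y=x/k,y/k
    return np.array([X,-Y,-1.])
def pt(c,u,v,d=None):
    if d is None: d=c["depth"][int(round(v)),int(round(u))]
    p=ray(c,u,v)*d
    return (np.array(c["T"])@np.r_[p,1])[:3]
def onz(c,u,v,z):
    T=np.array(c["T"]); o=T[:3,3]; d=T[:3,:3]@ray(c,u,v)
    return o+d*(z-o[2])/d[2]
def proj(c,P):
    T=np.linalg.inv(np.array(c["T"])); p=T[:3,:3]@np.array(P)+T[:3,3]
    X,Y=p[0]/-p[2],-p[1]/-p[2]; k=1+c["k1"]*(X*X+Y*Y); f=200/np.tan(np.radians(c["vfov"])/2)
    return c["cx"]+f*X*k,c["cy"]+f*Y*k
E
python3 - <<'E'
from h import *
import pickle
for n in("top","side"):
    c=cam(n); save(c,n+"0.png",s=1.25); pickle.dump(c,open(n+"0.pkl","wb"))
    print(n,c["vfov"],c["cx"],c["cy"],c["k1"],np.round(c["T"],3).tolist())
print(r.get_state())
E
```

```text
top 44.81335888698765 324.03063495088696 195.50784614438425 -0.014134970041932983 [[0.012, 0.976, -0.216, 271.591], [-1.0, 0.01, -0.008, -20.919], [-0.005, 0.216, 0.976, 1407.735], [0.0, 0.0, 0.0, 1.0]]
side 51.89883786498035 320.4995856696181 204.53851632519005 0.026469868921595818 [[0.89, -0.346, 0.297, 864.769], [0.456, 0.677, -0.578, -630.763], [-0.002, 0.65, 0.76, 985.125], [0.0, 0.0, 0.0, 1.0]]
{'clock': 0.1, 'joint_pos': array([-1.29653077,  0.59204068,  0.04830001,  1.60969197, -0.03332272,
        0.94269036, -0.03369824]), 'qd': array([ 0.00078486, -0.00273248, -0.00130431, -0.00443829, -0.00141201,
       -0.00025949,  0.00151415]), 'joint_efforts': array([ 4.11268382e-03, -5.49991858e+01,  1.55298561e+00, -1.98824608e+01,
        9.71222209e-03,  3.74029070e-03,  2.58863821e-06]), 'tool_pos': array([260.3762336 , 675.83583669, 230.24629907]), 'eef_rot': array([-1.38863476e-04,  1.82812621e-01,  9.83147252e-01, -1.00312280e-03]), 'force': array([ 0.66471395, -0.26608845, -0.44777896]), 'moment': array([0.00281695, 0.00091182, 0.02615506]), 'finger_force': 0.0, 'grip_width': 85.08658853248036}
```

View pics/top0.png

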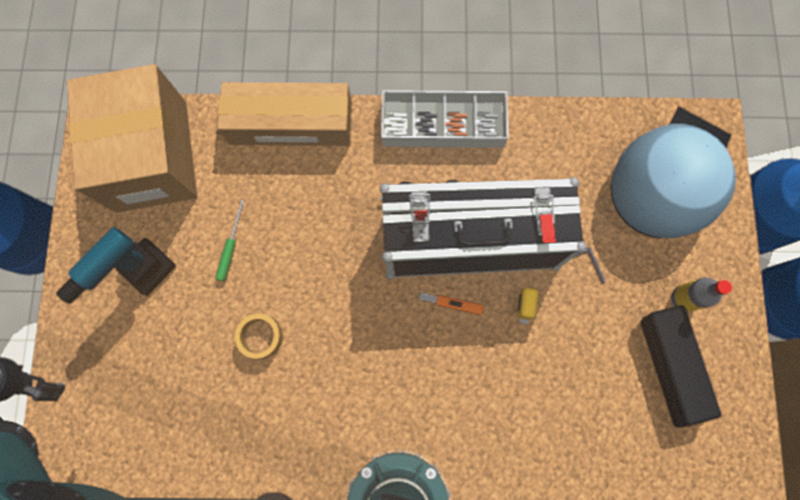

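View pics/side0.png

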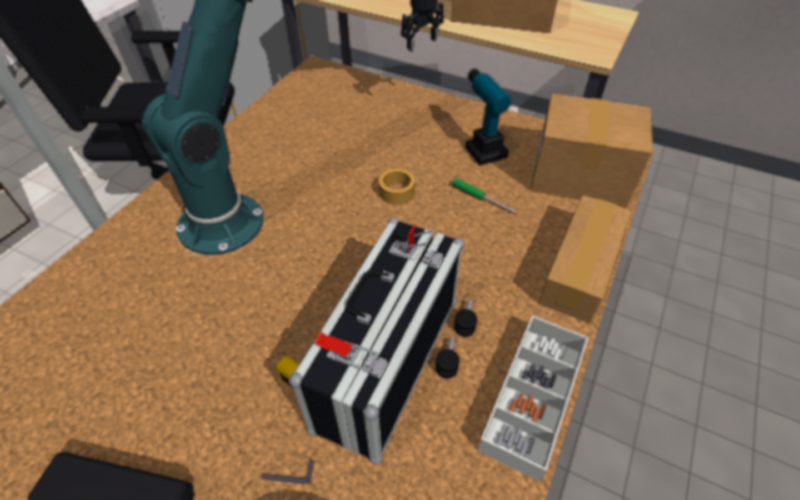

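The overview shows the case at about (385–585, 180–275) in the top picture, with the open latch at (420, 215) and the fastened one at (545, 215). The open lever is also visible at (411, 237) in the side picture. Next I'll enlarge both.

Run:
```python
from h import *
import pickle
t=pickle.load(open("top0.pkl","rb")); s=pickle.load(open("side0.pkl","rb"))
a=cv2.resize(t["frame"][135:227,300:475,::-1],None,fx=4.5,fy=4.5,interpolation=cv2.INTER_CUBIC)
cv2.imwrite("pics/a.png",a)
b=cv2.resize(s["frame"][165:240,290:390,::-1],None,fx=8,fy=8,interpolation=cv2.INTER_CUBIC)
cv2.imwrite("pics/b.png",b)
```

```text
(no output)
```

View pics/a.png

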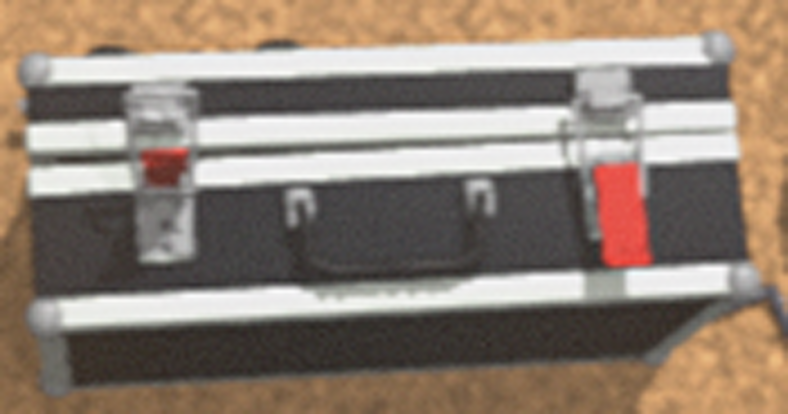

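View pics/b.png

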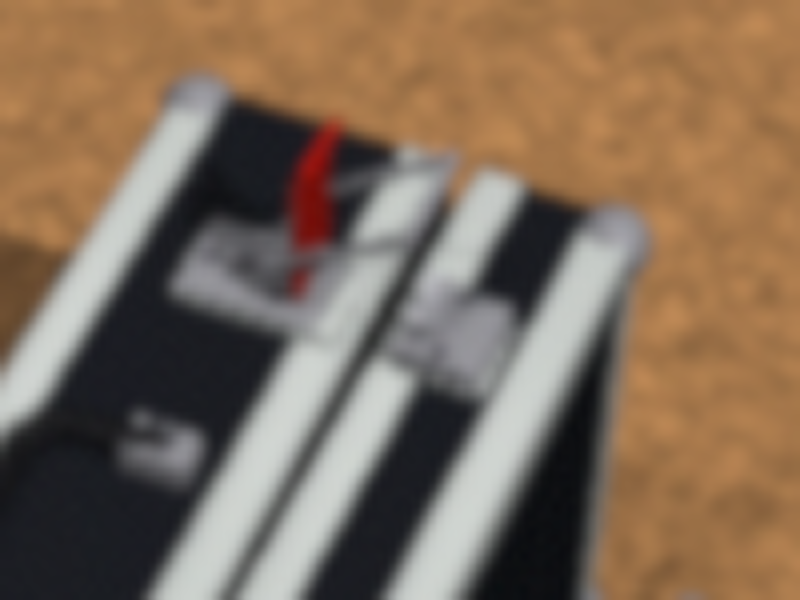

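```bash
cat > cloud.py <<'E'
from h import *
import pickle
def cloud(c):
    f=200/np.tan(np.radians(c["vfov"])/2)
    v,u=np.mgrid[0:400,0:640].astype(float)
    x=(u-c["cx"])/f;y=(v-c["cy"])/f;X,Y=x.copy(),y.copy()
    for _ in range(10):
        k=1+c["k1"]*(X*X+Y*Y);X,Y=x/k,y/k
    d=c["depth"];P=np.stack([X*d,-Y*d,-d],-1);T=np.array(c["T"])
    P=P@T[:3,:3].T+T[:3,3];P[d<=0]=np.nan
    return P
E
python3 - <<'E'
from cloud import *
t=pickle.load(open("top0.pkl","rb")); s=pickle.load(open("side0.pkl","rb"))
for n,c in(("top",t),("side",s)):
    P=cloud(c); m=(P[...,2]>218)&(P[...,2]<231)&(P[...,0]>350)&(P[...,0]<750)&(abs(P[...,1])<350)
    q=P[m][:,:2].astype(np.float32); print(n,m.sum(),np.median(P[m][:,2]))
    rc=cv2.minAreaRect(q); print(rc,cv2.boxPoints(rc).round(1).tolist())
# top pixel lines
C=lambda u,v:(300+(u+.5)/4.5-.5,135+(v+.5)/4.5-.5)
for nm,uv in dict(nl=(50,325),nr=(735,293),seamL=(35,165),seamR=(735,135),covgapL=(30,152),farL=(50,57),farR=(700,38),leftmid=(30,240)).items():
    print(nm,onz(t,*C(*uv),225).round(1))
D=lambda u,v:(290+(u+.5)/8-.5,165+(v+.5)/8-.5)
for nm,uv in dict(bodycorner=(195,80),covcorner=(625,205),seamb=(450,170),).items():
    print(nm,onz(s,*D(*uv),225).round(1))
P=cloud(t)
for nm,uv in dict(bar=(165,92),redtop=(165,153),redlow=(165,180),keep=(160,110),red_b=(622,215),base=(165,240)).items():
    u,v=C(*uv);print(nm,P[int(round(v)),int(round(u))].round(1))
P=cloud(s)
for nm,uv in dict(redtip=(332,130),redmid=(312,200),barend1=(453,160),barend2=(410,240),keeptop=(440,330)).items():
    u,v=D(*uv);print(nm,P[int(round(v)),int(round(u))].round(1))
E
```

```text
top 7588 224.65799992359155
((588.81982421875, -158.16123962402344), (164.21823120117188, 391.0267333984375), 3.1299071311950684) [[496.20001220703125, 32.599998474121094], [517.5, -357.8999938964844], [681.5, -348.8999938964844], [660.0999755859375, 41.5]]
side 8024 225.05849590588377
((589.05224609375, -157.6382293701172), (164.46786499023438, 391.304931640625), 2.3556582927703857) [[498.79998779296875, 34.5], [514.9000244140625, -356.5], [679.2999877929688, -349.70001220703125], [663.2000122070312, 41.20000076293945]]
nl [503.5  21.2 225. ]
nr [ 525.6 -357.7  225. ]
seamL [594.9  31.2 225. ]
seamR [ 616.5 -362.3  225. ]
covgapL [602.4  34.2 225. ]
farL [658.4  23.9 225. ]
farR [ 673.6 -345.3  225. ]
leftmid [551.6  33.2 225. ]
bodycorner [505.7  30.2 225. ]
covcorner [651.2  42.8 225. ]
seamb [596.1  31.5 225. ]
bar [618.7 -39.7 288.8]
redtop [582.1 -39.8 294.7]
redlow [579.1 -40.7 250.8]
keep [622.6 -38.  242.5]
red_b [ 566.1 -293.3  242.3]
base [550.5 -41.2 232.5]
redtip [583.8 -31.3 295.1]
redmid [581.5 -36.2 267.9]
barend1 [618.6 -23.1 290.6]
barend2 [621.  -55.2 289. ]
keeptop [626.  -38.8 235.8]
```

Run:
```python
from cloud import *
t=pickle.load(open("top0.pkl","rb")); s=pickle.load(open("side0.pkl","rb"))
for n,c in(("top",t),("side",s)):
    P=cloud(c); m=(P[...,2]>220)&(P[...,2]<229)&(P[...,0]>450)&(P[...,0]<720)&(P[...,1]>-450)&(P[...,1]<150)
    q=P[m]
    a=0.056; e=np.array([np.cos(a),np.sin(a)]);f=np.array([-e[1],e[0]]);B=np.array([600,-160.])
    X=(q[:,:2]-B)@e;Y=(q[:,:2]-B)@f
    print(n,"Y ends",np.percentile(Y,[.3,99.7]),"near edge X by Y:")
    for y0 in(-180,-90,-60,60,90,180):
        k=abs(Y-y0)<12; print(y0,np.percentile(X[k],[1,99]).round(1),np.median(q[k][:,2]).round(1))
    # lever/bail/keeper points above
    m=(P[...,2]>234)&(P[...,2]<310)
    q=P[m];X=(q[:,:2]-B)@e;Y=(q[:,:2]-B)@f
    for y0 in(125,-125):
        k=(abs(Y-y0)<28)&(abs(X)<90); pts=np.c_[X[k],Y[k],q[k][:,2]]
        print(n,y0,len(pts)); print(pts[np.argsort(pts[:,2])][::max(1,len(pts)//25)].round(0).astype(int).tolist())
```

```text
top Y ends [-202.74675191  194.0912475 ] near edge X by Y:
-180 [-84.9  63.7] 224.7
-90 [-84.7  64.5] 224.6
-60 [-84.9  63.5] 224.7
60 [-86.5  66. ] 224.5
90 [-86.   64.9] 224.6
180 [-89.6  67.5] 224.6
top 125 331
[[-20, 115, 234], [-29, 106, 235], [-28, 133, 235], [-44, 119, 236], [-30, 133, 236], [32, 130, 237], [22, 108, 238], [-14, 120, 240], [27, 123, 242], [31, 115, 244], [28, 128, 247], [-22, 121, 251], [-23, 133, 256], [-22, 104, 259], [-23, 109, 261], [-25, 131, 265], [-3, 137, 269], [-15, 126, 273], [-14, 121, 279], [12, 103, 281], [23, 102, 287], [22, 100, 288], [-12, 128, 290], [22, 131, 292], [24, 122, 294], [-11, 126, 297]]
top -125 392
[[21, -121, 234], [36, -128, 235], [36, -130, 236], [17, -131, 237], [44, -118, 237], [-24, -111, 238], [26, -141, 239], [10, -144, 240], [7, -146, 241], [-56, -127, 242], [-36, -122, 243], [21, -119, 244], [-16, -121, 244], [-31, -122, 245], [-19, -135, 245], [-52, -122, 246], [-19, -123, 246], [-40, -138, 246], [-35, -131, 246], [-45, -140, 247], [-66, -135, 247], [-35, -126, 248], [-27, -126, 248], [22, -121, 249], [-48, -131, 249], [
[... 466 characters left out ...]
-11, 117, 247], [-11, 129, 253], [-14, 106, 258], [-12, 107, 261], [-11, 117, 265], [2, 105, 269], [6, 138, 273], [7, 104, 276], [-11, 123, 281], [17, 104, 284], [20, 103, 287], [24, 105, 290], [-12, 114, 292], [-7, 132, 297]]
side -125 586
[[-45, -138, 234], [20, -138, 235], [37, -136, 235], [34, -140, 236], [-14, -122, 237], [12, -146, 238], [28, -144, 239], [26, -113, 239], [28, -113, 240], [-13, -139, 241], [25, -135, 242], [-16, -142, 243], [-58, -117, 244], [-41, -138, 245], [-36, -121, 245], [-42, -119, 246], [-55, -138, 246], [29, -138, 247], [-49, -128, 247], [-14, -133, 247], [-35, -140, 247], [-30, -125, 248], [-18, -138, 248], [-32, -137, 248], [-67, -129, 249], [-17, -118, 250]]
```

>>> play_rows(plan=[{"dp":[0,0,-0.04],"delta_rot":[0,0,0],"gripper":1},{"dp":[0,0,-0.05],"delta_rot":[0,0,-8.1],"gripper":1},{"dp":[0,0,-0.04],"delta_rot":[0,0,-8.1],"gripper":1},{"dp":[0,0,0],"delta_rot":[0,0,-8.1],"gripper":1},{"dp":[0,0,0],"delta_rot":[0,0,0],"gripper":1}])

```text
clock: 0.6
tool_pos: [261.0, 676.8, 362.7]
eef_rot: [0.0, -0.028, 1.0, 0.001]
force: [-0.3, 1.0, -0.9]
grip_width: 85.7
finger_force: 0.0
```

>>> play_rows(plan=[{"dp":[-0.018,-0.042,0],"delta_rot":[0,0,0],"gripper":1},{"dp":[-0.018,-0.042,0],"delta_rot":[0,0,0],"gripper":1},{"dp":[-0.018,-0.042,0],"delta_rot":[0,0,0],"gripper":1},{"dp":[-0.018,-0.042,0],"delta_rot":[0,0,0],"gripper":1},{"dp":[-0.018,-0.042,0],"delta_rot":[0,0,0],"gripper":1},{"dp":[-0.018,-0.042,0],"delta_rot":[0,0,0],"gripper":1},{"dp":[-0.018,-0.042,0],"delta_rot":[0,0,0],"gripper":1},{"dp":[-0.018,-0.042,0],"delta_rot":[0,0,0],"gripper":1}])

```text
clock: 1.4
tool_pos: [423.0, 346.5, 359.4]
eef_rot: [-0.001, -0.026, 1.0, -0.001]
force: [-0.6, -0.0, -0.6]
grip_width: 85.2
finger_force: 0.0
```

>>> play_rows(plan=[{"dp":[-0.018,-0.042,0],"delta_rot":[0,0,0],"gripper":1},{"dp":[-0.018,-0.042,0],"delta_rot":[0,0,0],"gripper":1},{"dp":[-0.018,-0.042,0],"delta_rot":[0,0,0],"gripper":1},{"dp":[-0.018,-0.042,0],"delta_rot":[0,0,0],"gripper":1},{"dp":[-0.018,-0.042,0],"delta_rot":[0,0,0],"gripper":1},{"dp":[-0.018,-0.042,0],"delta_rot":[0,0,0],"gripper":1},{"dp":[-0.018,-0.042,0],"delta_rot":[0,0,0],"gripper":1},{"dp":[0,0,0],"delta_rot":[0,0,0],"gripper":1}])

```text
clock: 2.2
tool_pos: [566.9, 53.9, 359.7]
eef_rot: [-0.001, -0.02, 1.0, -0.003]
force: [0.3, -0.5, -0.0]
grip_width: 85.4
finger_force: 0.0
```

>>> play_rows(plan=[{"dp":[-0.0145,-0.03,0],"delta_rot":[0,0,-1.5],"gripper":1},{"dp":[-0.0145,-0.03,0],"delta_rot":[0,0,0],"gripper":1},{"dp":[-0.0145,-0.03,0],"delta_rot":[0,0,0],"gripper":1},{"dp":[0,0,0],"delta_rot":[0,6,0],"gripper":1},{"dp":[0,0,0],"delta_rot":[0,6,0],"gripper":1},{"dp":[0,0,0],"delta_rot":[0,0,0],"gripper":1},{"dp":[0,0,0],"delta_rot":[0,0,0],"gripper":1}])

```text
clock: 2.9
tool_pos: [615.0, -23.2, 359.4]
eef_rot: [-0.106, -0.041, 0.994, -0.004]
force: [-0.3, -0.5, -0.6]
grip_width: 85.5
finger_force: 0.0
```

```bash
cat >> h.py <<'E'
from scipy.spatial.transform import Rotation as Ro
A=0.06
def B(p,a=A):  # case-ish frame: X across from nominal case origin; keeper ~ (21,125,238)
    e=np.array([np.cos(a),np.sin(a)]);f=np.array([-e[1],e[0]])
    d=np.array(p[:2])-O
    return np.array([d@e,d@f,p[2]])
# keeper world from B0: X=30.5,Y=120 at yaw .056
K=np.array([600,-160.])+30.5*np.array([.9984,.056])+120*np.array([-.056,.9984])
O=K-21*np.array([np.cos(A),np.sin(A)])-125*np.array([-np.sin(A),np.cos(A)])
def st():
    s=r.get_state(); q=s["eef_rot"]; R=Ro.from_quat([q[1],q[2],q[3],q[0]]).as_matrix()
    e=np.array([np.cos(A),np.sin(A),0]);f=np.array([-e[1],e[0],0]);C=np.c_[e,f,[0,0,1]]
    print("t",round(s["clock"],2),"tcp_case",B(s["tool_pos"]).round(2),"world",s["tool_pos"].round(1),"F_case",(C.T@s["force"]).round(2),"gw",round(s["grip_width"],1),"ff",round(s["finger_force"],1))
    print("tool axes in case\n",(C.T@R).round(3))
    return s,C.T@R
E
python3 -c "
from h import *
print(K,O); st()"
```

```text
[623.7312 -38.484 ] [ 610.26448947 -164.51831163]
t 2.9 tcp_case [ 13.24 140.81 359.35] world [615.  -23.2 359.4] F_case [-0.29 -0.44 -0.6 ] gw 85.5 ff 0.0
tool axes in case
 [[-0.977 -0.022 -0.21 ]
 [-0.021  1.    -0.005]
 [ 0.211 -0.    -0.978]]
```

>>> play_rows(plan=[{"dp":[-0.004,-0.008,0.02],"delta_rot":[0,0,1.2],"gripper":1},{"dp":[-0.004,-0.008,0.02],"delta_rot":[0,0,0],"gripper":1},{"dp":[-0.004,0,0.02],"delta_rot":[0,0,0],"gripper":1},{"dp":[-0.004,0,0.02],"delta_rot":[0,0,0],"gripper":1},{"dp":[0,0,0],"delta_rot":[0,0,0],"gripper":1},{"dp":[0,0,0],"delta_rot":[0,0,0],"gripper":1}])

```text
clock: 3.5
tool_pos: [615.0, -39.9, 280.2]
eef_rot: [-0.105, -0.03, 0.994, -0.005]
force: [0.4, -0.2, -1.0]
grip_width: 85.1
finger_force: 0.0
```

```bash
python3 -c "
from h import *
st()
c=cam('side'); save(c,'s1.png',(280,130,400,220),6.6)"
```

```text
t 3.5 tcp_case [ 12.24 124.13 280.16] world [615.  -39.9 280.2] F_case [ 0.39 -0.18 -0.96] gw 85.1 ff 0.0
tool axes in case
 [[-0.978 -0.002 -0.208]
 [-0.001  1.    -0.005]
 [ 0.208 -0.004 -0.978]]
```

View pics/s1.png

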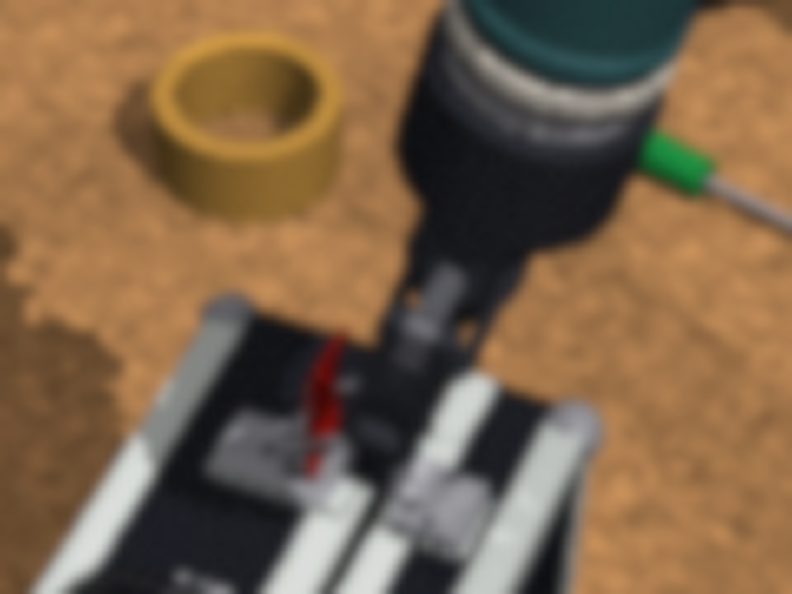

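The near finger (about 400, 360 down to 400, 430) hides the crossbar and the bail leg shows at (380, 435), so the fingers straddle the bar. I'll go 3 mm lower and close.

>>> play_rows(plan=[{"dp":[0,0,0.003],"delta_rot":[0,0,0],"gripper":1},{"dp":[0,0,0],"delta_rot":[0,0,0],"gripper":0.2},{"dp":[0,0,0],"delta_rot":[0,0,0],"gripper":-1},{"dp":[0,0,0],"delta_rot":[0,0,0],"gripper":-1},{"dp":[0,0,0],"delta_rot":[0,0,0],"gripper":-1},{"dp":[0,0,0],"delta_rot":[0,0,0],"gripper":-1},{"dp":[0,0,0],"delta_rot":[0,0,0],"gripper":-1},{"dp":[0,0,0],"delta_rot":[0,0,0],"gripper":-1}])

```text
clock: 4.35
tool_pos: [615.6, -38.6, 277.0]
eef_rot: [-0.104, -0.031, 0.994, -0.004]
force: [0.9, 5.6, 1.0]
grip_width: 36.3
finger_force: 59.7
```

```bash
python3 -c "
from h import *
st()
c=cam('side'); save(c,'s2.png',(290,150,370,210),10)"
```

```text
t 4.35 tcp_case [ 12.92 125.37 276.97] world [615.6 -38.6 277. ] F_case [1.27 5.52 0.96] gw 36.3 ff 59.7
tool axes in case
 [[-0.978 -0.003 -0.207]
 [-0.002  1.    -0.003]
 [ 0.207 -0.002 -0.978]]
```

View pics/s2.png

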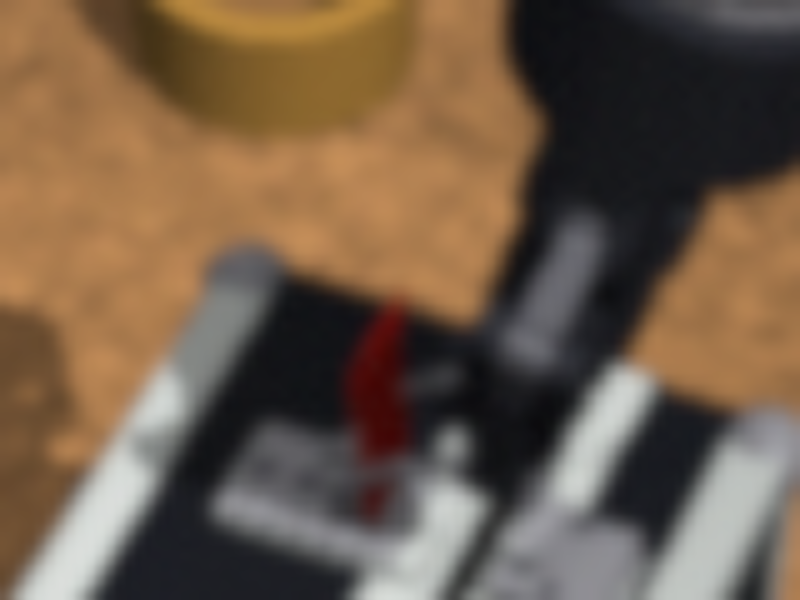

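The fingers hold the bail, near finger at (540, 350) and a leg visible at (435, 380). The lever is still upright at (385, 400). Next I'll carry the bar outward and check that it follows.

>>> play_rows(plan=[{"dp":[-0.0035,0.001,0.003],"delta_rot":[0,0,0],"gripper":-1},{"dp":[-0.0035,0,0.003],"delta_rot":[0,0,0],"gripper":-1},{"dp":[-0.0035,0,0.003],"delta_rot":[0,0,0],"gripper":-1},{"dp":[-0.0035,0,0.003],"delta_rot":[0,0,0],"gripper":-1},{"dp":[-0.0035,0,0.003],"delta_rot":[0,0,0],"gripper":-1},{"dp":[-0.0035,0,0.003],"delta_rot":[0,0,0],"gripper":-1},{"dp":[0,0,0],"delta_rot":[0,0,0],"gripper":-1},{"dp":[0,0,0],"delta_rot":[0,0,0],"gripper":-1}])

```text
clock: 5.2
tool_pos: [631.9, -37.9, 254.5]
eef_rot: [-0.105, -0.031, 0.994, -0.005]
force: [-1.1, 4.5, 1.6]
grip_width: 35.8
finger_force: 59.9
```

Run:
```python
from cloud import *
st()
a=cam("side"); t=cam("top")
im=np.hstack([cv2.resize(a["frame"][150:210,305:365,::-1],(500,500),interpolation=cv2.INTER_CUBIC),cv2.resize(t["frame"][140:200,315:351,::-1],(300,500),interpolation=cv2.INTER_CUBIC)])
cv2.imwrite("pics/s3.png",im)
for n,c in(("side",a),("top",t)):
    P=cloud(c);fr=c["frame"].astype(int)
    m=(fr[...,0]>1.8*fr[...,1]+15)&(P[...,2]>240)
    q=np.array([B(p) for p in P[m]]); q=q[(abs(q[:,1]-125)<25)]
    print(n,len(q),q[np.argsort(q[:,2])][::max(1,len(q)//12)].round(0).astype(int).tolist())
```

```text
t 5.2 tcp_case [ 29.22 125.06 254.49] world [631.9 -37.9 254.5] F_case [-0.84  4.51  1.57] gw 35.8 ff 59.9
tool axes in case
 [[-0.978 -0.003 -0.208]
 [-0.002  1.    -0.004]
 [ 0.209 -0.004 -0.978]]
side 34 [[-19, 139, 245], [-17, 133, 256], [-16, 124, 262], [-16, 118, 264], [-15, 116, 270], [-14, 126, 271], [-14, 119, 275], [-14, 124, 277], [-13, 116, 285], [-11, 118, 288], [-13, 116, 288], [-10, 121, 291], [-10, 134, 293], [-11, 129, 293], [-11, 122, 294], [-10, 125, 294], [-8, 122, 295]]
top 0 []
```

View pics/s3.png

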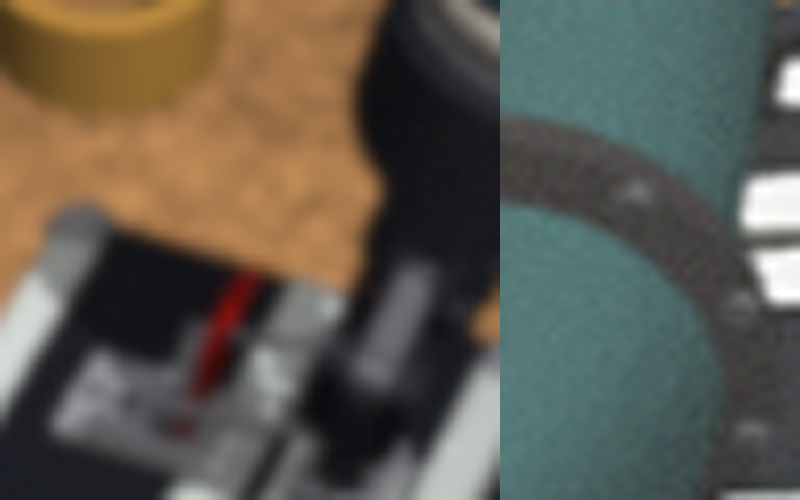

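The lever leans to about 1.77 rad in the left view, its tip at (250, 280), so the bail follows the fingers; in the right view the arm hides the latch. Going down beyond the lip now.

>>> play_rows(plan=[{"dp":[-0.001,0.001,0.004],"delta_rot":[0,0,0],"gripper":-1},{"dp":[-0.001,0,0.004],"delta_rot":[0,0,0],"gripper":-1},{"dp":[-0.001,0,0.004],"delta_rot":[0,0,0],"gripper":-1},{"dp":[-0.001,0,0.004],"delta_rot":[0,0,0],"gripper":-1},{"dp":[0,0,0],"delta_rot":[0,0,0],"gripper":-1},{"dp":[0,0,0],"delta_rot":[0,0,0],"gripper":-1}])

```text
clock: 5.9
tool_pos: [632.0, -37.5, 238.1]
eef_rot: [-0.105, -0.031, 0.994, -0.005]
force: [0.3, 4.1, 1.8]
grip_width: 35.6
finger_force: 60.4
```

```bash
python3 -c "
from h import *
st()"
```

```text
t 5.9 tcp_case [ 29.33 125.45 238.12] world [632.  -37.5 238.1] F_case [0.5  4.09 1.79] gw 35.6 ff 60.4
tool axes in case
 [[-0.978 -0.002 -0.209]
 [-0.001  1.    -0.005]
 [ 0.209 -0.005 -0.978]]
```

>>> play_rows(plan=[{"dp":[0,0,0.002],"delta_rot":[0,0,0],"gripper":-1},{"dp":[0,0,0.001],"delta_rot":[0,0,0],"gripper":-1},{"dp":[0,0,0],"delta_rot":[0,0,0],"gripper":-1},{"dp":[0,0,0],"delta_rot":[0,0,0],"gripper":-1}])

```text
clock: 6.3
tool_pos: [631.7, -37.3, 235.4]
eef_rot: [-0.105, -0.03, 0.994, -0.005]
force: [-0.8, 4.4, 2.0]
grip_width: 35.4
finger_force: 60.0
```

```bash
python3 -c "
from h import *
st()"
```

```text
t 6.3 tcp_case [ 29.07 125.66 235.41] world [631.7 -37.3 235.4] F_case [-0.51  4.45  2.  ] gw 35.4 ff 60.0
tool axes in case
 [[-0.978 -0.002 -0.208]
 [-0.001  1.    -0.005]
 [ 0.208 -0.004 -0.978]]
```

>>> play_rows(plan=[{"dp":[-0.001,0,0.001],"delta_rot":[0,0,0],"gripper":-1},{"dp":[-0.0005,0,0.001],"delta_rot":[0,0,0],"gripper":-1},{"dp":[0,0,0],"delta_rot":[0,0,0],"gripper":-1},{"dp":[0,0,0],"delta_rot":[0,0,0],"gripper":-1}])

```text
clock: 6.7
tool_pos: [632.5, -37.3, 233.0]
eef_rot: [-0.105, -0.031, 0.994, -0.005]
force: [-1.4, 3.4, 1.3]
grip_width: 35.7
finger_force: 60.1
```

>>> play_rows(plan=[{"dp":[-0.0005,0,0.001],"delta_rot":[0,0,0],"gripper":-1},{"dp":[0,0,0.001],"delta_rot":[0,0,0],"gripper":-1},{"dp":[0,0,0],"delta_rot":[0,0,0],"gripper":-1},{"dp":[0,0,0],"delta_rot":[0,0,0],"gripper":-1}])

```text
clock: 7.1
tool_pos: [633.4, -37.2, 231.2]
eef_rot: [-0.104, -0.031, 0.994, -0.005]
force: [-1.8, 4.0, 1.4]
grip_width: 35.7
finger_force: 60.4
```

Run:
```python
from cloud import *
st()
a=cam("side")
save(a,"s4.png",(305,165,365,210),13)
P=cloud(a);fr=a["frame"].astype(int)
m=(fr[...,0]>1.8*fr[...,1]+15)&(P[...,2]>240)
q=np.array([B(p) for p in P[m]]); q=q[(abs(q[:,1]-125)<25)]
print(len(q),q[np.argsort(q[:,2])][::3].round(0).astype(int).tolist(), np.polyfit(q[:,2],q[:,0],1))
```

```text
t 7.1 tcp_case [ 30.71 125.7  231.19] world [633.4 -37.2 231.2] F_case [-1.6   4.13  1.41] gw 35.7 ff 60.4
tool axes in case
 [[-0.978 -0.002 -0.207]
 [-0.001  1.    -0.005]
 [ 0.207 -0.004 -0.978]]
45 [[-20, 133, 247], [-19, 125, 253], [-18, 117, 257], [-18, 117, 261], [-17, 121, 264], [-17, 125, 271], [-17, 114, 272], [-17, 115, 274], [-17, 115, 278], [-15, 116, 285], [-18, 139, 288], [-15, 121, 293], [-11, 124, 295], [-14, 130, 295], [-13, 133, 296]] [  0.13685655 -53.62239163]
```

View pics/s4.png

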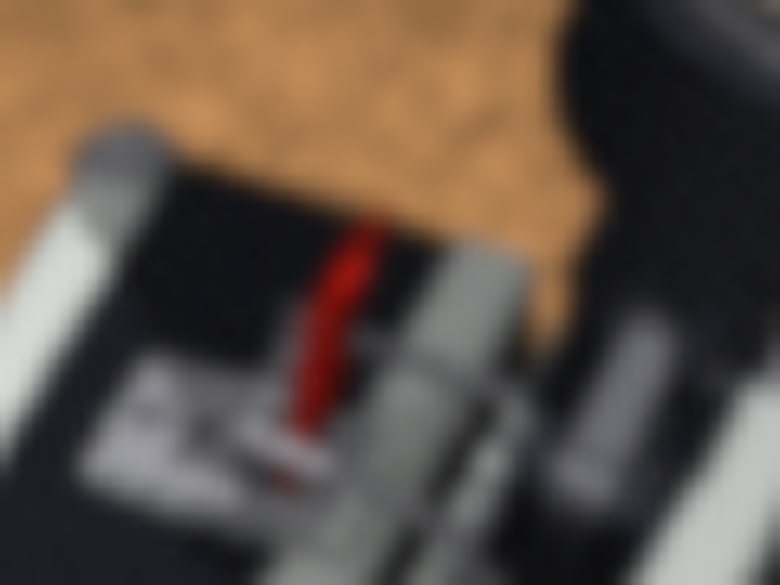

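The legs show from the lever at (360, 330) out to (520, 390), near the finger at (560, 480). I'll compare that with projected bar positions.

Run:
```python
from cloud import *
a=cam("side")
def W(x,y,z):
    e=np.array([np.cos(A),np.sin(A)]);f=np.array([-e[1],e[0]]);return np.r_[O+x*e+y*f,z]
def cr(p):
    u,v=proj(a,W(*p));return (round((u-305+.5)*13),round((v-165+.5)*13))
def pins(bx,bz):
    dx,dz=bx+26,bz-240;d=np.hypot(dx,dz);an=np.arctan2(dz,dx)+np.arccos((14.91**2+d*d-56.7**2)/(2*14.91*d))
    th=np.pi/2+np.radians(99.7)-an
    return -26+14.91*np.cos(an),240+14.91*np.sin(an),th
for b in((27,243),(29,243),(31,243),(33,243),(29,240),(29,246)):
    px,pz,th=pins(*b)
    lt=(-26+57*-np.cos(th)+7*np.sin(th),240+57*np.sin(th)+7*np.cos(th))
    print(b,"th",round(th,2),"pins",[cr((px,125+s*15,pz)) for s in(1,-1)],"bar",[cr((b[0],125+s*18,b[1])) for s in(1,-1)],"levertip",cr((lt[0],125,lt[1])))
print("lip end",[cr((24.5,125+s*10,243)) for s in(1,-1)])
```

```text
(27, 243) th 1.57 pins [(302, 330), (237, 442)] bar [(584, 451), (512, 588)] levertip (321, 242)
(29, 243) th 1.71 pins [(312, 333), (248, 444)] bar [(594, 454), (522, 591)] levertip (362, 261)
(31, 243) th 1.84 pins [(322, 336), (258, 448)] bar [(604, 457), (533, 595)] levertip (399, 282)
(33, 243) th 1.98 pins [(331, 341), (267, 452)] bar [(614, 461), (543, 598)] levertip (434, 306)
(29, 240) th 1.76 pins [(316, 334), (251, 445)] bar [(593, 465), (522, 602)] levertip (376, 268)
(29, 246) th 1.67 pins [(309, 332), (245, 443)] bar [(595, 443), (523, 581)] levertip (351, 255)
lip end [(555, 477), (515, 553)]
```

>>> play_rows(plan=[{"dp":[-0.001,0,0.001],"delta_rot":[0,0,0],"gripper":-1},{"dp":[-0.0005,0,0.001],"delta_rot":[0,0,0],"gripper":-1},{"dp":[0,0,0],"delta_rot":[0,0,0],"gripper":-1},{"dp":[0,0,0],"delta_rot":[0,0,0],"gripper":-1}])

```text
clock: 7.6
tool_pos: [634.8, -37.5, 228.6]
eef_rot: [-0.104, -0.031, 0.994, -0.006]
force: [0.4, 3.1, -0.0]
grip_width: 35.1
finger_force: 59.7
```

>>> play_rows(plan=[{"dp":[0,0,0.001],"delta_rot":[0,0,0],"gripper":-1},{"dp":[0,0,0],"delta_rot":[0,0,0],"gripper":-1},{"dp":[0,0,0],"delta_rot":[0,0,0],"gripper":-1}])

```text
clock: 7.9
tool_pos: [634.3, -37.5, 227.9]
eef_rot: [-0.104, -0.031, 0.994, -0.006]
force: [1.5, 2.4, 0.4]
grip_width: 35.2
finger_force: 59.7
```

>>> play_rows(plan=[{"dp":[0,0,0.001],"delta_rot":[0,0,0],"gripper":-1},{"dp":[0,0,0],"delta_rot":[0,0,0],"gripper":-1},{"dp":[0,0,0],"delta_rot":[0,0,0],"gripper":-1}])

```text
clock: 8.2
tool_pos: [633.7, -37.5, 226.9]
eef_rot: [-0.104, -0.031, 0.994, -0.006]
force: [1.0, 2.1, -0.5]
grip_width: 35.0
finger_force: 60.2
```

>>> play_rows(plan=[{"dp":[0,0,0.001],"delta_rot":[0,0,0],"gripper":-1},{"dp":[0,0,0],"delta_rot":[0,0,0],"gripper":-1},{"dp":[0,0,0],"delta_rot":[0,0,0],"gripper":-1}])

```text
clock: 8.5
tool_pos: [633.5, -37.5, 226.0]
eef_rot: [-0.104, -0.031, 0.994, -0.006]
force: [1.4, 0.6, 0.8]
grip_width: 34.9
finger_force: 61.0
```

>>> play_rows(plan=[{"dp":[0,0,0.001],"delta_rot":[0,0,0],"gripper":-1},{"dp":[0,0,0],"delta_rot":[0,0,0],"gripper":-1},{"dp":[0,0,0],"delta_rot":[0,0,0],"gripper":-1}])

```text
clock: 8.8
tool_pos: [633.4, -37.5, 225.7]
eef_rot: [-0.104, -0.03, 0.994, -0.005]
force: [-0.0, 1.6, 6.0]
grip_width: 35.2
finger_force: 63.5
```

Run:
```python
from cloud import *
st()
a=cam("side")
save(a,"s5.png",(305,165,365,210),13)
P=cloud(a);fr=a["frame"].astype(int)
m=(fr[...,0]>1.8*fr[...,1]+15)&(P[...,2]>240)
q=np.array([B(p) for p in P[m]]); q=q[(abs(q[:,1]-125)<25)]
print(len(q), np.polyfit(q[:,2],q[:,0],1),np.polyval(np.polyfit(q[:,2],q[:,0],1),270))
ys,xs=np.nonzero(m[165:210,305:365]); k=ys<ys.min()+2
print("red top px crop",xs[k].mean()*13+6,ys.min()*13+6)
```

```text
t 8.8 tcp_case [ 30.76 125.38 225.73] world [633.4 -37.5 225.7] F_case [0.07 1.58 5.96] gw 35.2 ff 63.5
tool axes in case
 [[-0.978 -0.002 -0.207]
 [-0.001  1.    -0.005]
 [ 0.207 -0.005 -0.978]]
45 [  0.0963351  -43.98189865] -17.971421308549505
red top px crop 354.40000000000003 227
```

View pics/s5.png

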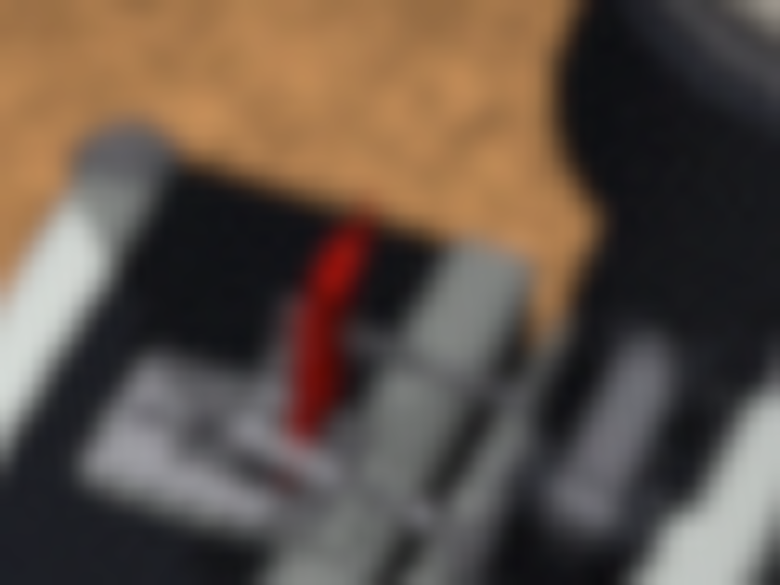

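Contact is felt at about 5 N, with the lever near 1.67 rad, its tip at (360, 215). I'll back off 1 mm, then draw the bar back gently.

>>> play_rows(plan=[{"dp":[0,0,-0.001],"delta_rot":[0,0,0],"gripper":-1},{"dp":[0.001,0,0],"delta_rot":[0,0,0],"gripper":-1},{"dp":[0.001,0,0],"delta_rot":[0,0,0],"gripper":-1},{"dp":[0,0,0],"delta_rot":[0,0,0],"gripper":-1},{"dp":[0,0,0],"delta_rot":[0,0,0],"gripper":-1}])

```text
clock: 9.35
tool_pos: [631.3, -37.6, 226.0]
eef_rot: [-0.105, -0.031, 0.994, -0.006]
force: [1.4, 0.8, 0.3]
grip_width: 35.3
finger_force: 60.6
```

>>> play_rows(plan=[{"dp":[0.001,0,0.0],"delta_rot":[0,0,0],"gripper":-1},{"dp":[0.001,0,0],"delta_rot":[0,0,0],"gripper":-1},{"dp":[0,0,0],"delta_rot":[0,0,0],"gripper":-1},{"dp":[0,0,0],"delta_rot":[0,0,0],"gripper":-1}])

```text
clock: 9.75
tool_pos: [629.4, -37.6, 226.7]
eef_rot: [-0.105, -0.031, 0.994, -0.005]
force: [1.3, 0.4, 0.8]
grip_width: 35.1
finger_force: 59.6
```

```bash
cat > lev.py <<'E'
from cloud import *
st()
a=cam("side")
P=cloud(a);fr=a["frame"].astype(int)
m=(fr[...,0]>1.8*fr[...,1]+15)&(P[...,2]>236)
q=np.array([B(p) for p in P[m]]); q=q[(abs(q[:,1]-125)<25)]
p=np.polyfit(q[:,2],q[:,0],1)
print(len(q),"theta",np.pi/2+np.arctan(p[0]),"X at z270",np.polyval(p,270))
E
python3 lev.py
```

```text
t 9.75 tcp_case [ 26.66 125.5  226.74] world [629.4 -37.6 226.7] F_case [1.36 0.36 0.78] gw 35.1 ff 59.6
tool axes in case
 [[-0.978 -0.002 -0.208]
 [-0.001  1.    -0.005]
 [ 0.208 -0.005 -0.978]]
104 theta 1.3511181284142202 X at z270 -27.51402902886948
```

>>> play_rows(plan=[{"dp":[0.001,0,0.0002],"delta_rot":[0,0,0],"gripper":-1},{"dp":[0,0,0],"delta_rot":[0,0,0],"gripper":-1},{"dp":[0,0,0],"delta_rot":[0,0,0],"gripper":-1}])

```text
clock: 10.1
tool_pos: [628.4, -37.7, 226.8]
eef_rot: [-0.105, -0.031, 0.994, -0.005]
force: [1.3, -0.0, 0.6]
grip_width: 35.1
finger_force: 59.6
```

>>> play_rows(plan=[{"dp":[0.001,0,0.0002],"delta_rot":[0,0,0],"gripper":-1},{"dp":[0,0,0],"delta_rot":[0,0,0],"gripper":-1},{"dp":[0,0,0],"delta_rot":[0,0,0],"gripper":-1}])

```text
clock: 10.4
tool_pos: [627.4, -37.7, 226.8]
eef_rot: [-0.104, -0.031, 0.994, -0.005]
force: [1.3, 0.6, -0.1]
grip_width: 35.3
finger_force: 59.6
```

```bash
python3 lev.py
```

```text
t 10.4 tcp_case [ 24.75 125.58 226.78] world [627.4 -37.7 226.8] F_case [ 1.38  0.53 -0.05] gw 35.3 ff 59.6
tool axes in case
 [[-0.978 -0.002 -0.208]
 [-0.001  1.    -0.005]
 [ 0.208 -0.004 -0.978]]
124 theta 1.185393930150631 X at z270 -32.379692189807955
```

>>> play_rows(plan=[{"dp":[0.001,0,0.0002],"delta_rot":[0,0,0],"gripper":-1},{"dp":[0,0,0],"delta_rot":[0,0,0],"gripper":-1},{"dp":[0,0,0],"delta_rot":[0,0,0],"gripper":-1}])

```text
clock: 10.75
tool_pos: [626.5, -37.7, 226.8]
eef_rot: [-0.104, -0.031, 0.994, -0.005]
force: [1.2, 0.6, 0.9]
grip_width: 35.0
finger_force: 59.6
```

>>> play_rows(plan=[{"dp":[0.0007,0,0.0001],"delta_rot":[0,0,0],"gripper":-1},{"dp":[0,0,0],"delta_rot":[0,0,0],"gripper":-1},{"dp":[0,0,0],"delta_rot":[0,0,0],"gripper":-1}])

```text
clock: 11.05
tool_pos: [625.8, -37.8, 226.8]
eef_rot: [-0.104, -0.031, 0.994, -0.005]
force: [1.3, 0.3, 0.9]
grip_width: 35.3
finger_force: 59.6
```

>>> play_rows(plan=[{"dp":[0.0008,0,0.0002],"delta_rot":[0,0,0],"gripper":-1},{"dp":[0,0,0],"delta_rot":[0,0,0],"gripper":-1},{"dp":[0,0,0],"delta_rot":[0,0,0],"gripper":-1}])

```text
clock: 11.35
tool_pos: [625.0, -37.8, 226.8]
eef_rot: [-0.104, -0.031, 0.994, -0.005]
force: [1.1, -0.4, 0.2]
grip_width: 34.9
finger_force: 59.6
```

>>> play_rows(plan=[{"dp":[0.0002,0,-0.001],"delta_rot":[0,0,0],"gripper":-1},{"dp":[0,0,0],"delta_rot":[0,0,0],"gripper":-1},{"dp":[0,0,0],"delta_rot":[0,0,0],"gripper":-1}])

```text
clock: 11.65
tool_pos: [624.9, -37.8, 227.8]
eef_rot: [-0.105, -0.031, 0.994, -0.005]
force: [1.4, 0.1, 0.4]
grip_width: 35.0
finger_force: 59.6
```

```bash
python3 lev.py
```

```text
t 11.65 tcp_case [ 22.16 125.62 227.8 ] world [624.9 -37.8 227.8] F_case [1.45 0.02 0.41] gw 35.0 ff 59.6
tool axes in case
 [[-0.978 -0.002 -0.208]
 [-0.001  1.    -0.005]
 [ 0.208 -0.004 -0.978]]
168 theta 0.9096988736896053 X at z270 -42.44273292245032
```

>>> play_rows(plan=[{"dp":[0.0002,0,-0.001],"delta_rot":[0,0,0],"gripper":-1},{"dp":[0,0,0],"delta_rot":[0,0,0],"gripper":-1},{"dp":[0,0,0],"delta_rot":[0,0,0],"gripper":-1}])

```text
clock: 12.0
tool_pos: [624.8, -37.8, 228.8]
eef_rot: [-0.105, -0.031, 0.994, -0.005]
force: [0.2, 0.2, 0.0]
grip_width: 35.0
finger_force: 59.6
```

>>> play_rows(plan=[{"dp":[0.0002,0,-0.001],"delta_rot":[0,0,0],"gripper":-1},{"dp":[0,0,0],"delta_rot":[0,0,0],"gripper":-1},{"dp":[0,0,0],"delta_rot":[0,0,0],"gripper":-1}])

```text
clock: 12.3
tool_pos: [624.7, -37.8, 229.8]
eef_rot: [-0.105, -0.031, 0.994, -0.005]
force: [0.9, 0.3, -0.9]
grip_width: 35.1
finger_force: 59.7
```

```bash
python3 lev.py; python3 -c "
from h import *
c=cam('side'); save(c,'s6.png',(305,165,365,210),13)"
```

```text
t 12.3 tcp_case [ 22.02 125.64 229.82] world [624.7 -37.8 229.8] F_case [ 0.88  0.22 -0.89] gw 35.1 ff 59.7
tool axes in case
 [[-0.978 -0.002 -0.209]
 [-0.001  1.    -0.005]
 [ 0.209 -0.004 -0.978]]
169 theta 0.8722477167118098 X at z270 -44.162830411332095
```

View pics/s6.png

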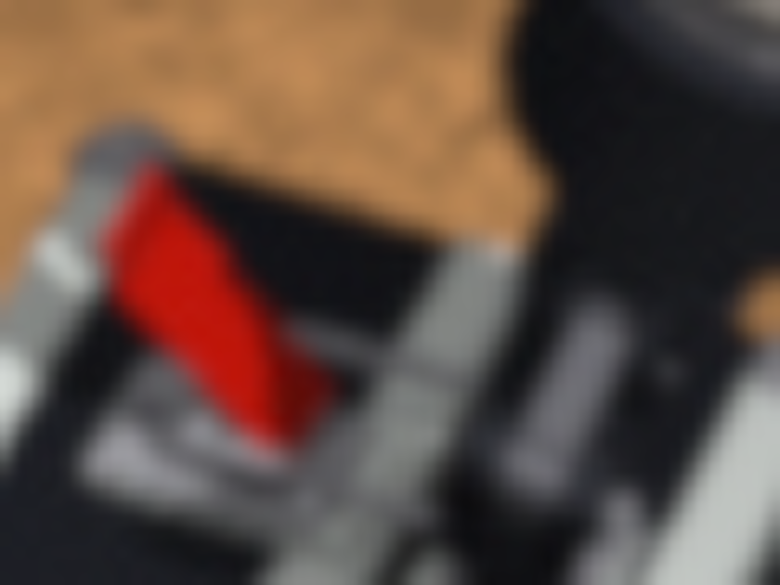

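The bar rose 3.5 mm freely and the lever stands at only about 0.87 rad, at (200, 310). So the bar is above the lip, and the earlier contact was the fingertips on the cover. The bar sits too deep in the pads, so I'll regrip it nearer the tips with less tilt.

>>> play_rows(plan=[{"dp":[0,0,0],"delta_rot":[0,0,0],"gripper":0.2},{"dp":[0,0,0],"delta_rot":[0,0,0],"gripper":0.2},{"dp":[0,0,0],"delta_rot":[0,0,0],"gripper":0.2},{"dp":[0.0024,0,-0.0032],"delta_rot":[0,0,0],"gripper":0.2},{"dp":[0.0023,0,-0.0032],"delta_rot":[0,0,0],"gripper":0.2},{"dp":[0,0,0],"delta_rot":[0,-4,0],"gripper":0.2},{"dp":[0,0,0],"delta_rot":[0,-4,0],"gripper":0.2},{"dp":[0,0,0],"delta_rot":[0,0,0],"gripper":0.2}])

```text
clock: 13.2
tool_pos: [619.8, -38.6, 237.9]
eef_rot: [-0.035, -0.03, 0.999, -0.003]
force: [0.0, -0.8, 0.6]
grip_width: 51.4
finger_force: 0.0
```

```bash
python3 lev.py; python3 -c "
from h import *
c=cam('side'); save(c,'s7.png',(305,165,365,210),13)"
```

```text
t 13.2 tcp_case [ 17.11 125.13 237.94] world [619.8 -38.6 237.9] F_case [-0.04 -0.83  0.56] gw 51.4 ff 0.0
tool axes in case
 [[-0.998 -0.001 -0.07 ]
 [-0.001  1.    -0.004]
 [ 0.07  -0.004 -0.998]]
162 theta 0.8780254073963663 X at z270 -44.40137717414913
```

View pics/s7.png

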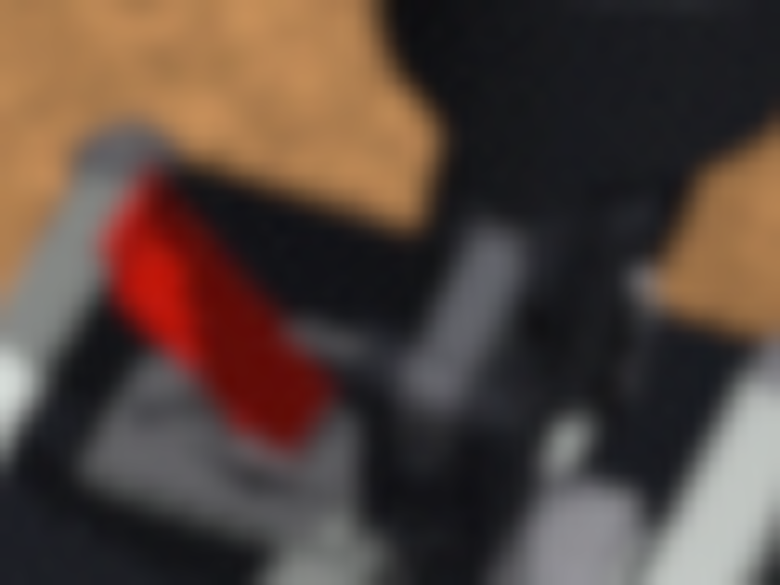

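The fingers are open around the bar, with the near one at (430, 390), and the lever hasn't moved. That picture was one over my viewing limit, so from here I'll use numbers only.

>>> play_rows(plan=[{"dp":[-0.0015,0,0.001],"delta_rot":[0,0,0],"gripper":0.2},{"dp":[0,0,0],"delta_rot":[0,0,0],"gripper":-1},{"dp":[0,0,0],"delta_rot":[0,0,0],"gripper":-1},{"dp":[0,0,0],"delta_rot":[0,0,0],"gripper":-1},{"dp":[0,0,0],"delta_rot":[0,0,0],"gripper":-1},{"dp":[0,0,0],"delta_rot":[0,0,0],"gripper":-1}])

```text
clock: 13.9
tool_pos: [623.7, -37.3, 236.1]
eef_rot: [-0.034, -0.031, 0.999, -0.003]
force: [0.9, 1.5, 0.0]
grip_width: 36.1
finger_force: 59.8
```

```bash
python3 lev.py
```

```text
t 13.9 tcp_case [ 21.05 126.16 236.06] world [623.7 -37.3 236.1] F_case [0.95 1.49 0.02] gw 36.1 ff 59.8
tool axes in case
 [[-0.998 -0.002 -0.069]
 [-0.002  1.    -0.004]
 [ 0.069 -0.004 -0.998]]
170 theta 0.8141108192853589 X at z270 -46.71234257398038
```

>>> play_rows(plan=[{"dp":[0.0004,0,-0.005],"delta_rot":[0,0,0],"gripper":-1},{"dp":[0.0004,0,-0.005],"delta_rot":[0,0,0],"gripper":-1},{"dp":[-0.004,0,-0.0003],"delta_rot":[0,0,0],"gripper":-1},{"dp":[-0.004,0,-0.0003],"delta_rot":[0,0,0],"gripper":-1},{"dp":[-0.004,0,-0.0003],"delta_rot":[0,0,0],"gripper":-1},{"dp":[0,0,0],"delta_rot":[0,0,0],"gripper":-1},{"dp":[0,0,0],"delta_rot":[0,0,0],"gripper":-1}])

```text
clock: 14.65
tool_pos: [635.7, -36.7, 246.1]
eef_rot: [-0.034, -0.031, 0.999, -0.003]
force: [-0.0, 3.3, -0.8]
grip_width: 35.5
finger_force: 60.0
```

```bash
python3 lev.py
```

```text
t 14.65 tcp_case [ 33.05 126.06 246.07] world [635.7 -36.7 246.1] F_case [ 0.17  3.32 -0.78] gw 35.5 ff 60.0
tool axes in case
 [[-0.998 -0.002 -0.069]
 [-0.002  1.    -0.004]
 [ 0.069 -0.004 -0.998]]
33 theta 1.7698034712784603 X at z270 -14.749475735946078
```

>>> play_rows(plan=[{"dp":[-0.0003,0,0.004],"delta_rot":[0,0,0],"gripper":-1},{"dp":[-0.0003,0,0.004],"delta_rot":[0,0,0],"gripper":-1},{"dp":[0,0,0],"delta_rot":[0,0,0],"gripper":-1},{"dp":[0,0,0],"delta_rot":[0,0,0],"gripper":-1}])

```text
clock: 15.1
tool_pos: [635.6, -36.8, 238.1]
eef_rot: [-0.034, -0.031, 0.999, -0.003]
force: [1.9, 3.8, -0.2]
grip_width: 35.5
finger_force: 60.0
```

```bash
python3 lev.py
```

```text
t 15.1 tcp_case [ 32.96 126.01 238.14] world [635.6 -36.8 238.1] F_case [ 2.17  3.72 -0.24] gw 35.5 ff 60.0
tool axes in case
 [[-0.998 -0.002 -0.069]
 [-0.002  1.    -0.004]
 [ 0.069 -0.004 -0.998]]
32 theta 1.7478230164016488 X at z270 -15.19471299498592
```

>>> play_rows(plan=[{"dp":[-0.0003,0,0.003],"delta_rot":[0,0,0],"gripper":-1},{"dp":[-0.0002,0,0.002],"delta_rot":[0,0,0],"gripper":-1},{"dp":[0,0,0],"delta_rot":[0,0,0],"gripper":-1},{"dp":[0,0,0],"delta_rot":[0,0,0],"gripper":-1}])

```text
clock: 15.55
tool_pos: [635.1, -36.8, 232.9]
eef_rot: [-0.035, -0.031, 0.999, -0.003]
force: [0.8, 3.8, 0.7]
grip_width: 35.8
finger_force: 60.1
```

```bash
python3 lev.py
cat > fit.py <<'E'
import numpy as np,sys
from scipy.optimize import least_squares
D=np.array(eval(sys.argv[1]))
def th(bx,bz):
    dx,dz=bx+26,bz-240;d=np.hypot(dx,dz)
    an=np.arctan2(dz,dx)+np.arccos(np.clip((14.91**2+d*d-56.7**2)/(2*14.91*d),-1,1))
    return np.pi/2+np.radians(99.65)-an
f=lambda p:np.r_[[th(x+p[0],z+p[1])-t for x,z,t in D],(p[0]+1)/50,(p[1]-9)/100]
s=least_squares(f,[-2,9]);print("offset",s.x.round(2),"res",s.fun[:-2].round(3),"bars",[(round(x+s.x[0],1),round(z+s.x[1],1)) for x,z,_ in D])
for oz in(7,10,13,16): 
    q=least_squares(lambda p:f([p[0],oz]),[-2]);print(oz,q.x.round(2),q.fun[:-2].round(3))
E
```

```text
t 15.55 tcp_case [ 32.46 125.96 232.93] world [635.1 -36.8 232.9] F_case [1.04 3.72 0.67] gw 35.8 ff 60.1
tool axes in case
 [[-0.998 -0.002 -0.07 ]
 [-0.002  1.    -0.004]
 [ 0.07  -0.004 -0.998]]
33 theta 1.7499253469416183 X at z270 -15.120073726480541
```

```bash
python3 fit.py "[(21.05,236.06,.814),(33.05,246.07,1.770),(32.96,238.14,1.748),(32.46,232.93,1.75)]"; echo old; python3 fit.py "[(29.22,254.49,1.77),(30.71,231.19,1.71),(30.76,225.73,1.667),(26.66,226.74,1.351),(24.75,226.78,1.185),(22.16,227.8,.91),(22.02,229.82,.872)]"
```

```text
offset [-2.25 11.97] res [ 0.002 -0.018  0.006  0.016] bars [(np.float64(18.8), np.float64(248.0)), (np.float64(30.8), np.float64(258.0)), (np.float64(30.7), np.float64(250.1)), (np.float64(30.2), np.float64(244.9))]
7 [-2.66] [-0.012 -0.05   0.021  0.063]
10 [-2.36] [-0.004 -0.031  0.011  0.034]
13 [-2.21] [ 0.005 -0.011  0.003  0.007]
16 [-2.21] [ 0.014  0.009 -0.005 -0.019]
old
offset [-2.1  19.49] res [-0.05  -0.102 -0.01   0.001  0.013  0.043  0.059] bars [(np.float64(27.1), np.float64(274.0)), (np.float64(28.6), np.float64(250.7)), (np.float64(28.7), np.float64(245.2)), (np.float64(24.6), np.float64(246.2)), (np.float64(22.6), np.float64(246.3)), (np.float64(20.1), np.float64(247.3)), (np.float64(19.9), np.float64(249.3))]
7 [-4.1] [-0.379 -0.078  0.104  0.096  0.099  0.061  0.008]
10 [-3.37] [-0.298 -0.085  0.074  0.07   0.074  0.054  0.023]
13 [-2.79] [-0.22  -0.091  0.047  0.046  0.053  0.05   0.036]
16 [-2.38] [-0.142 -0.096  0.02   0.025  0.034  0.047  0.048]
```

>>> play_rows(plan=[{"dp":[0,0,0],"delta_rot":[0,0,0],"gripper":0.1},{"dp":[0,0,0],"delta_rot":[0,0,0],"gripper":0.1},{"dp":[0,0,0],"delta_rot":[0,0,0],"gripper":0.1},{"dp":[0.001,0.0005,-0.0045],"delta_rot":[0,0,0],"gripper":0.1},{"dp":[0,0,0],"delta_rot":[0,0,0],"gripper":0.1},{"dp":[0,0,0],"delta_rot":[0,0,0],"gripper":-1},{"dp":[0,0,0],"delta_rot":[0,0,0],"gripper":-1},{"dp":[0,0,0],"delta_rot":[0,0,0],"gripper":-1}])

```text
clock: 16.4
tool_pos: [634.7, -36.6, 237.6]
eef_rot: [-0.035, -0.031, 0.999, -0.003]
force: [-1.0, 0.7, 0.3]
grip_width: 35.7
finger_force: 59.8
```

>>> play_rows(plan=[{"dp":[0,0,0],"delta_rot":[0,0,0],"gripper":-1},{"dp":[0,0,0],"delta_rot":[0,0,0],"gripper":-1},{"dp":[0,0,0],"delta_rot":[0,0,0],"gripper":-1}])

```text
clock: 16.7
tool_pos: [634.7, -36.6, 237.6]
eef_rot: [-0.035, -0.031, 0.999, -0.003]
force: [0.3, 0.4, -0.2]
grip_width: 36.0
finger_force: 59.8
```

```bash
python3 lev.py
```

```text
t 16.7 tcp_case [ 32.09 126.21 237.6 ] world [634.7 -36.6 237.6] F_case [ 0.37  0.4  -0.21] gw 36.0 ff 59.8
tool axes in case
 [[-0.998 -0.002 -0.069]
 [-0.002  1.    -0.005]
 [ 0.069 -0.004 -0.998]]
34 theta 1.749626691905895 X at z270 -15.262111811936386
```

>>> play_rows(plan=[{"dp":[-0.0006,0,0.002],"delta_rot":[0,0,0],"gripper":-1},{"dp":[-0.0005,0,0.0015],"delta_rot":[0,0,0],"gripper":-1},{"dp":[0,0,0],"delta_rot":[0,0,0],"gripper":-1},{"dp":[0,0,0],"delta_rot":[0,0,0],"gripper":-1}])

```text
clock: 17.15
tool_pos: [635.0, -36.6, 233.8]
eef_rot: [-0.035, -0.031, 0.999, -0.003]
force: [-0.4, -0.5, 0.1]
grip_width: 35.6
finger_force: 60.0
```

>>> play_rows(plan=[{"dp":[-0.0003,0,0.001],"delta_rot":[0,0,0],"gripper":-1},{"dp":[-0.0003,0,0.001],"delta_rot":[0,0,0],"gripper":-1},{"dp":[0,0,0],"delta_rot":[0,0,0],"gripper":-1},{"dp":[0,0,0],"delta_rot":[0,0,0],"gripper":-1}])

```text
clock: 17.55
tool_pos: [635.9, -36.5, 232.0]
eef_rot: [-0.035, -0.031, 0.999, -0.003]
force: [-1.1, 0.3, 1.0]
grip_width: 36.2
finger_force: 60.1
```

>>> play_rows(plan=[{"dp":[-0.0001,0,0.001],"delta_rot":[0,0,0],"gripper":-1},{"dp":[0,0,0],"delta_rot":[0,0,0],"gripper":-1},{"dp":[0,0,0],"delta_rot":[0,0,0],"gripper":-1}])

```text
clock: 17.85
tool_pos: [636.1, -36.5, 231.0]
eef_rot: [-0.035, -0.031, 0.999, -0.003]
force: [-1.0, 1.3, 2.2]
grip_width: 35.8
finger_force: 60.2
```

```bash
python3 lev.py
```

```text
t 17.85 tcp_case [ 33.44 126.26 231.02] world [636.1 -36.5 231. ] F_case [-0.9   1.35  2.2 ] gw 35.8 ff 60.2
tool axes in case
 [[-0.998 -0.002 -0.069]
 [-0.002  1.    -0.004]
 [ 0.069 -0.004 -0.998]]
16 theta 2.112769184724261 X at z270 -14.721546938927418
```

>>> play_rows(plan=[{"dp":[0,0,0.001],"delta_rot":[0,0,0],"gripper":-1},{"dp":[0,0,0],"delta_rot":[0,0,0],"gripper":-1},{"dp":[0,0,0],"delta_rot":[0,0,0],"gripper":-1}])

```text
clock: 18.2
tool_pos: [636.1, -36.5, 230.0]
eef_rot: [-0.035, -0.031, 0.999, -0.003]
force: [0.8, 0.0, 1.2]
grip_width: 35.9
finger_force: 60.2
```

>>> play_rows(plan=[{"dp":[0,0,0.001],"delta_rot":[0,0,0],"gripper":-1},{"dp":[0,0,0],"delta_rot":[0,0,0],"gripper":-1},{"dp":[0,0,0],"delta_rot":[0,0,0],"gripper":-1}])

```text
clock: 18.5
tool_pos: [636.2, -36.5, 229.5]
eef_rot: [-0.034, -0.031, 0.999, -0.003]
force: [-1.0, 1.7, 5.0]
grip_width: 35.7
finger_force: 60.4
```

>>> play_rows(plan=[{"dp":[0,0,0.0007],"delta_rot":[0,0,0],"gripper":-1},{"dp":[0,0,0],"delta_rot":[0,0,0],"gripper":-1},{"dp":[0,0,0],"delta_rot":[0,0,0],"gripper":-1}])

```text
clock: 18.8
tool_pos: [636.3, -36.5, 229.4]
eef_rot: [-0.034, -0.031, 0.999, -0.003]
force: [-0.6, 1.5, 7.7]
grip_width: 35.8
finger_force: 60.6
```

>>> play_rows(plan=[{"dp":[0,0,-0.0023],"delta_rot":[0,0,0],"gripper":-1},{"dp":[0.002,0,0.0001],"delta_rot":[0,0,0],"gripper":-1},{"dp":[0.002,0,0.0001],"delta_rot":[0,0,0],"gripper":-1},{"dp":[0,0,0],"delta_rot":[0,0,0],"gripper":-1},{"dp":[0,0,0],"delta_rot":[0,0,0],"gripper":-1}])

```text
clock: 19.3
tool_pos: [631.6, -36.8, 230.4]
eef_rot: [-0.035, -0.031, 0.999, -0.003]
force: [1.5, 0.1, 1.5]
grip_width: 35.9
finger_force: 60.3
```

```bash
python3 lev.py
```

```text
t 19.3 tcp_case [ 28.93 126.22 230.41] world [631.6 -36.8 230.4] F_case [ 1.51 -0.04  1.47] gw 35.9 ff 60.3
tool axes in case
 [[-0.998 -0.002 -0.07 ]
 [-0.002  1.    -0.004]
 [ 0.07  -0.004 -0.998]]
47 theta 1.6454084126981856 X at z270 -18.547893151532296
```

>>> play_rows(plan=[{"dp":[0.001,0,0.0001],"delta_rot":[0,0,0],"gripper":-1},{"dp":[0.001,0,0.0001],"delta_rot":[0,0,0],"gripper":-1},{"dp":[0,0,0],"delta_rot":[0,0,0],"gripper":-1},{"dp":[0,0,0],"delta_rot":[0,0,0],"gripper":-1}])

```text
clock: 19.75
tool_pos: [629.6, -36.9, 230.5]
eef_rot: [-0.035, -0.031, 0.999, -0.003]
force: [0.6, 1.9, 1.6]
grip_width: 35.9
finger_force: 60.2
```

```bash
python3 lev.py
```

```text
t 19.75 tcp_case [ 26.9  126.21 230.5 ] world [629.6 -36.9 230.5] F_case [0.74 1.9  1.59] gw 35.9 ff 60.2
tool axes in case
 [[-0.998 -0.002 -0.07 ]
 [-0.002  1.    -0.004]
 [ 0.07  -0.004 -0.998]]
73 theta 1.4989110717625374 X at z270 -22.90103552393402
```

>>> play_rows(plan=[{"dp":[0.001,0,0.0001],"delta_rot":[0,0,0],"gripper":-1},{"dp":[0.001,0,0.0001],"delta_rot":[0,0,0],"gripper":-1},{"dp":[0,0,0],"delta_rot":[0,0,0],"gripper":-1},{"dp":[0,0,0],"delta_rot":[0,0,0],"gripper":-1}])

```text
clock: 20.2
tool_pos: [627.6, -37.1, 230.5]
eef_rot: [-0.035, -0.031, 0.999, -0.003]
force: [1.0, 1.1, 1.6]
grip_width: 36.0
finger_force: 60.1
```

>>> play_rows(plan=[{"dp":[0.001,0,0.0001],"delta_rot":[0,0,0],"gripper":-1},{"dp":[0,0,0],"delta_rot":[0,0,0],"gripper":-1},{"dp":[0,0,0],"delta_rot":[0,0,0],"gripper":-1}])

```text
clock: 20.5
tool_pos: [626.7, -37.1, 230.5]
eef_rot: [-0.035, -0.031, 0.999, -0.003]
force: [0.8, 0.8, 1.0]
grip_width: 35.7
finger_force: 60.1
```

>>> play_rows(plan=[{"dp":[0.0007,0,0],"delta_rot":[0,0,0],"gripper":-1},{"dp":[0,0,0],"delta_rot":[0,0,0],"gripper":-1},{"dp":[0,0,0],"delta_rot":[0,0,0],"gripper":-1}])

```text
clock: 20.8
tool_pos: [626.2, -37.2, 230.6]
eef_rot: [-0.035, -0.031, 0.999, -0.003]
force: [0.9, -0.0, 0.3]
grip_width: 35.6
finger_force: 60.1
```

```bash
python3 lev.py
```

```text
t 20.8 tcp_case [ 23.52 126.17 230.58] world [626.2 -37.2 230.6] F_case [ 0.88 -0.08  0.33] gw 35.6 ff 60.1
tool axes in case
 [[-0.998 -0.002 -0.07 ]
 [-0.002  1.    -0.004]
 [ 0.07  -0.004 -0.998]]
124 theta 1.2009923367762965 X at z270 -31.663296571566903
```

>>> play_rows(plan=[{"dp":[0.0008,0,0],"delta_rot":[0,0,0],"gripper":-1},{"dp":[0,0,0],"delta_rot":[0,0,0],"gripper":-1},{"dp":[0,0,0],"delta_rot":[0,0,0],"gripper":-1}])

```text
clock: 21.15
tool_pos: [625.9, -37.2, 230.7]
eef_rot: [-0.034, -0.031, 0.999, -0.003]
force: [2.5, 0.4, 0.6]
grip_width: 35.7
finger_force: 60.1
```

>>> play_rows(plan=[{"dp":[0.0008,0,0],"delta_rot":[0,0,0],"gripper":-1},{"dp":[0,0,0],"delta_rot":[0,0,0],"gripper":-1},{"dp":[0,0,0],"delta_rot":[0,0,0],"gripper":-1}])

```text
clock: 21.45
tool_pos: [625.6, -37.2, 230.9]
eef_rot: [-0.034, -0.031, 0.999, -0.003]
force: [4.4, 0.8, -0.4]
grip_width: 35.7
finger_force: 60.1
```

```bash
python3 lev.py
```

```text
t 21.45 tcp_case [ 22.93 126.2  230.92] world [625.6 -37.2 230.9] F_case [ 4.39  0.56 -0.35] gw 35.7 ff 60.1
tool axes in case
 [[-0.998 -0.002 -0.067]
 [-0.002  1.    -0.005]
 [ 0.068 -0.005 -0.998]]
132 theta 1.1514327405629994 X at z270 -33.457619463413025
```

>>> play_rows(plan=[{"dp":[0,0,-0.001],"delta_rot":[0,0,0],"gripper":-1},{"dp":[0,0,0],"delta_rot":[0,0,0],"gripper":-1},{"dp":[0,0,0],"delta_rot":[0,0,0],"gripper":-1}])

```text
clock: 21.8
tool_pos: [625.5, -37.2, 231.8]
eef_rot: [-0.034, -0.031, 0.999, -0.003]
force: [5.1, 1.4, -0.6]
grip_width: 36.1
finger_force: 60.3
```

>>> play_rows(plan=[{"dp":[0,0,-0.0008],"delta_rot":[0,0,0],"gripper":-1},{"dp":[0,0,0],"delta_rot":[0,0,0],"gripper":-1},{"dp":[0,0,0],"delta_rot":[0,0,0],"gripper":-1}])

```text
clock: 22.1
tool_pos: [625.4, -37.2, 231.9]
eef_rot: [-0.034, -0.031, 0.999, -0.003]
force: [5.3, 0.4, -4.0]
grip_width: 35.7
finger_force: 60.5
```

The bar now stops against the keeper wall (+4 N) and under the lip (−4 N), so it's hooked. I'll settle it mid-slot, release, rise and shut the fingers.

>>> play_rows(plan=[{"dp":[0,0,0.0012],"delta_rot":[0,0,0],"gripper":-1},{"dp":[0,0,0],"delta_rot":[0,0,0],"gripper":-1},{"dp":[0,0,0],"delta_rot":[0,0,0],"gripper":0.1},{"dp":[0,0,0],"delta_rot":[0,0,0],"gripper":0.1},{"dp":[0,0,0],"delta_rot":[0,0,0],"gripper":0.1},{"dp":[0,0,-0.01],"delta_rot":[0,0,0],"gripper":0.1},{"dp":[0,0,-0.02],"delta_rot":[0,0,0],"gripper":0.1},{"dp":[0,0,0],"delta_rot":[0,0,0],"gripper":0.1}])

```text
clock: 22.9
tool_pos: [628.5, -37.5, 264.2]
eef_rot: [-0.032, -0.031, 0.999, -0.003]
force: [0.7, -0.4, -0.0]
grip_width: 46.8
finger_force: 0.0
```

>>> play_rows(plan=[{"dp":[0,0,-0.03],"delta_rot":[0,0,0],"gripper":0.1},{"dp":[0,0,-0.02],"delta_rot":[0,0,0],"gripper":-1},{"dp":[0,0,0],"delta_rot":[0,0,0],"gripper":-1},{"dp":[0,0,0],"delta_rot":[0,0,0],"gripper":-1},{"dp":[0,0,0],"delta_rot":[0,0,0],"gripper":-1},{"dp":[0,0,0],"delta_rot":[0,0,0],"gripper":-1}])

```text
clock: 23.5
tool_pos: [629.2, -36.5, 309.6]
eef_rot: [-0.036, -0.031, 0.999, -0.003]
force: [-0.9, 0.4, 0.2]
grip_width: 0.2
finger_force: 0.0
```

```bash
python3 lev.py
python3 - <<'E'
from cloud import *
for n in("side","top"):
    P=cloud(cam(n)).reshape(-1,3);P=P[np.isfinite(P[:,0])]
    q=np.array([B(p) for p in P[(abs(P[:,0]-610)<60)&(abs(P[:,1]+38)<60)&(P[:,2]>236)&(P[:,2]<275)]])
    q=q[(abs(q[:,1]-125)<24)&(q[:,0]>-20)&(q[:,0]<40)] if len(q) else q
    print(n,q[np.argsort(q[:,0])].round(0).astype(int).tolist())
E
```

```text
t 23.5 tcp_case [ 26.6  126.63 309.62] world [629.2 -36.5 309.6] F_case [-0.92  0.43  0.19] gw 0.2 ff 0.0
tool axes in case
 [[-0.997 -0.002 -0.073]
 [-0.002  1.    -0.004]
 [ 0.073 -0.004 -0.997]]
136 theta 1.146246700881075 X at z270 -33.32170991212291
side [[-20, 134, 239], [-19, 133, 244], [-19, 145, 246], [-18, 111, 249], [-17, 109, 249], [-16, 143, 250], [-16, 112, 245], [-15, 111, 250], [-15, 142, 248], [-13, 143, 251], [-13, 143, 248], [-13, 111, 248], [-12, 109, 247], [-11, 112, 248], [-10, 142, 250], [-10, 141, 247], [-9, 109, 249], [-8, 144, 249], [-8, 143, 246], [-7, 110, 248], [-7, 109, 245], [-5, 143, 248], [-5, 111, 248], [-5, 110, 245], [-3, 145, 246], [-3, 143, 245], [-2, 110, 247], [-2, 110, 244], [0, 112, 246], [0, 142, 247], [2, 107, 249], [2, 145, 241], [2, 144, 246], [3, 111, 245], [3, 111, 241], [4, 113, 243], [4, 145, 246], [5, 142, 246], [6, 109, 244], [8, 143, 246], [8, 149, 240], [9, 110, 241], [9, 141, 245], [9, 108, 247], [10, 113, 242], [11, 142, 244], [11, 110, 243], [13, 144, 243], [13, 119, 237], [13, 111, 242], [14, 128, 243], [14, 115, 238], [14, 10
[... 791 characters left out ...]
, [24, 128, 237], [25, 121, 237], [25, 114, 237], [25, 139, 236], [26, 125, 236], [26, 118, 236], [27, 129, 237], [28, 132, 237], [28, 125, 237], [28, 112, 237], [29, 129, 237], [29, 122, 237], [30, 140, 237], [30, 113, 237], [31, 138, 236], [31, 130, 237], [32, 116, 239], [32, 135, 237], [32, 114, 237], [33, 112, 236], [34, 123, 239], [34, 136, 237], [34, 122, 237], [35, 126, 236], [36, 119, 236], [36, 132, 237], [36, 139, 238], [37, 136, 237], [37, 123, 237], [37, 116, 237], [38, 127, 236], [38, 139, 238], [39, 138, 236], [39, 116, 238]]Traceback (most recent call last):
  File "<stdin>", line 6, in <module>
IndexError: too many indices for array: array is 1-dimensional, but 2 were indexed
```

The legs run down to z ≈ 241 under a lip whose top is at about 245, so the bail is hooked. Next I'll move to the lever.

>>> play_rows(plan=[{"dp":[0.02,0,0.0],"delta_rot":[0,0,0],"gripper":-1},{"dp":[0.02,0,0.013],"delta_rot":[0,0,0],"gripper":-1},{"dp":[0,0,0.01],"delta_rot":[0,0,0],"gripper":-1},{"dp":[0,0,0],"delta_rot":[0,0,0],"gripper":-1},{"dp":[0,0,0],"delta_rot":[0,0,0],"gripper":-1}])

```text
clock: 24.15
tool_pos: [589.6, -39.0, 290.8]
eef_rot: [-0.035, -0.031, 0.999, -0.003]
force: [-0.1, -0.0, 0.4]
grip_width: -0.1
finger_force: 0.0
```

```bash
python3 lev.py
```

```text
t 24.15 tcp_case [-13.07 126.52 290.8 ] world [589.6 -39.  290.8] F_case [-0.13  0.01  0.35] gw -0.1 ff 0.0
tool axes in case
 [[-0.998 -0.002 -0.069]
 [-0.002  1.    -0.005]
 [ 0.069 -0.004 -0.998]]
133 theta 1.1586249736192076 X at z270 -33.418426324804074
```

>>> play_rows(plan=[{"dp":[0.005,0,0.005],"delta_rot":[0,0,0],"gripper":-1},{"dp":[0.005,0,0.0045],"delta_rot":[0,0,0],"gripper":-1},{"dp":[0.002,0,0],"delta_rot":[0,0,0],"gripper":-1},{"dp":[0.002,0,0.001],"delta_rot":[0,0,0],"gripper":-1},{"dp":[0.002,0,0.001],"delta_rot":[0,0,0],"gripper":-1},{"dp":[0,0,0],"delta_rot":[0,0,0],"gripper":-1}])

```text
clock: 24.8
tool_pos: [572.0, -40.3, 280.7]
eef_rot: [-0.035, -0.031, 0.999, -0.003]
force: [-0.3, -0.1, -1.0]
grip_width: 0.2
finger_force: 0.0
```

```bash
python3 lev.py
```

```text
t 24.8 tcp_case [-30.77 126.24 280.71] world [572.  -40.3 280.7] F_case [-0.29 -0.06 -0.96] gw 0.2 ff 0.0
tool axes in case
 [[-0.998 -0.002 -0.069]
 [-0.002  1.    -0.004]
 [ 0.069 -0.004 -0.998]]
102 theta 1.172609978349526 X at z270 -33.00445030885662
```

>>> play_rows(plan=[{"dp":[0.002,0,0.001],"delta_rot":[0,0,0],"gripper":-1},{"dp":[0.002,0,0.001],"delta_rot":[0,0,0],"gripper":-1},{"dp":[0,0,0],"delta_rot":[0,0,0],"gripper":-1},{"dp":[0,0,0],"delta_rot":[0,0,0],"gripper":-1}])

```text
clock: 25.25
tool_pos: [568.4, -40.6, 279.2]
eef_rot: [-0.034, -0.031, 0.999, -0.003]
force: [1.3, 0.1, 2.2]
grip_width: 0.0
finger_force: 1.1
```

>>> play_rows(plan=[{"dp":[0.002,0,0.001],"delta_rot":[0,0,0],"gripper":-1},{"dp":[0.002,0,0.001],"delta_rot":[0,0,0],"gripper":-1},{"dp":[0,0,0],"delta_rot":[0,0,0],"gripper":-1},{"dp":[0,0,0],"delta_rot":[0,0,0],"gripper":-1}])

```text
clock: 25.65
tool_pos: [564.2, -40.8, 277.3]
eef_rot: [-0.034, -0.031, 0.999, -0.003]
force: [1.7, 0.4, 2.3]
grip_width: -0.1
finger_force: 1.8
```

```bash
python3 lev.py
```

```text
t 25.65 tcp_case [-38.59 126.23 277.28] world [564.2 -40.8 277.3] F_case [1.74 0.27 2.34] gw -0.1 ff 1.8
tool axes in case
 [[-0.998 -0.002 -0.069]
 [-0.002  1.    -0.005]
 [ 0.069 -0.004 -0.998]]
111 theta 0.9962766780624622 X at z270 -39.37606567991992
```

>>> play_rows(plan=[{"dp":[0.0019,0,0.0011],"delta_rot":[0,0,0],"gripper":-1},{"dp":[0.0019,0,0.0011],"delta_rot":[0,0,0],"gripper":-1},{"dp":[0.0017,0,0.0013],"delta_rot":[0,0,0],"gripper":-1},{"dp":[0.0017,0,0.0013],"delta_rot":[0,0,0],"gripper":-1},{"dp":[0,0,0],"delta_rot":[0,0,0],"gripper":-1},{"dp":[0,0,0],"delta_rot":[0,0,0],"gripper":-1}])

```text
clock: 26.3
tool_pos: [556.8, -41.3, 272.9]
eef_rot: [-0.034, -0.031, 0.999, -0.003]
force: [4.7, 0.1, 1.5]
grip_width: -0.3
finger_force: 2.1
```

>>> play_rows(plan=[{"dp":[0.0017,0,0.0014],"delta_rot":[0,0,0],"gripper":-1},{"dp":[0.0017,0,0.0014],"delta_rot":[0,0,0],"gripper":-1},{"dp":[0.0014,0,0.0016],"delta_rot":[0,0,0],"gripper":-1},{"dp":[0.0014,0,0.0016],"delta_rot":[0,0,0],"gripper":-1},{"dp":[0,0,0],"delta_rot":[0,0,0],"gripper":-1},{"dp":[0,0,0],"delta_rot":[0,0,0],"gripper":-1}])

```text
clock: 26.9
tool_pos: [549.5, -41.8, 267.3]
eef_rot: [-0.035, -0.031, 0.999, -0.003]
force: [4.6, 0.9, 2.3]
grip_width: -0.2
finger_force: 1.8
```

```bash
python3 lev.py
```

```text
t 26.9 tcp_case [-53.26 126.17 267.28] world [549.5 -41.8 267.3] F_case [4.65 0.62 2.31] gw -0.2 ff 1.8
tool axes in case
 [[-0.998 -0.002 -0.07 ]
 [-0.002  1.    -0.004]
 [ 0.07  -0.004 -0.998]]
141 theta 0.6256234702729441 X at z270 -59.88403094416901
```

>>> play_rows(plan=[{"dp":[0.0014,0,0.0017],"delta_rot":[0,0,0],"gripper":-1},{"dp":[0.0013,0,0.0017],"delta_rot":[0,0,0],"gripper":-1},{"dp":[0.001,0,0.0019],"delta_rot":[0,0,0],"gripper":-1},{"dp":[0.001,0,0.0019],"delta_rot":[0,0,0],"gripper":-1},{"dp":[0.001,0,0.0019],"delta_rot":[0,0,0],"gripper":-1},{"dp":[0,0,0],"delta_rot":[0,0,0],"gripper":-1},{"dp":[0,0,0],"delta_rot":[0,0,0],"gripper":-1}])

```text
clock: 27.65
tool_pos: [541.7, -42.3, 257.9]
eef_rot: [-0.037, -0.031, 0.999, -0.003]
force: [-0.2, -0.3, 0.8]
grip_width: -0.1
finger_force: 0.4
```

>>> play_rows(plan=[{"dp":[0.001,0,0.0019],"delta_rot":[0,0,0],"gripper":-1},{"dp":[0.0008,0,0.002],"delta_rot":[0,0,0],"gripper":-1},{"dp":[0.0006,0,0.002],"delta_rot":[0,0,0],"gripper":-1},{"dp":[0,0,0],"delta_rot":[0,0,0],"gripper":-1},{"dp":[0,0,0],"delta_rot":[0,0,0],"gripper":-1}])

```text
clock: 28.15
tool_pos: [540.4, -42.4, 252.6]
eef_rot: [-0.035, -0.031, 0.999, -0.003]
force: [0.3, -0.1, 0.5]
grip_width: 0.1
finger_force: 0.0
```

```bash
python3 lev.py
python3 - <<'E'
from cloud import *
a=cam("side");P=cloud(a);fr=a["frame"].astype(int)
m=(fr[...,0]>1.8*fr[...,1]+15)&(P[...,2]>236)
q=np.array([B(p) for p in P[m]]); q=q[(abs(q[:,1]-125)<25)]
print(np.arctan(-np.polyfit(q[:,0],q[:,2],1)[0]),q[:,2].max())
E
```

```text
t 28.15 tcp_case [-62.43 126.1  252.64] world [540.4 -42.4 252.6] F_case [ 0.29 -0.07  0.54] gw 0.1 ff 0.0
tool axes in case
 [[-0.998 -0.002 -0.07 ]
 [-0.002  1.    -0.004]
 [ 0.07  -0.004 -0.998]]
147 theta 0.3303374697804997 X at z270 -105.96057828223888
0.17642544282103176 262.46045822818235
```

>>> play_rows(plan=[{"dp":[0.0003,0,0.002],"delta_rot":[0,0,0],"gripper":-1},{"dp":[0.0002,0,0.001],"delta_rot":[0,0,0],"gripper":-1},{"dp":[0,0,0.001],"delta_rot":[0,0,0],"gripper":-1},{"dp":[0,0,0],"delta_rot":[0,0,0],"gripper":-1}])

```text
clock: 28.65
tool_pos: [539.7, -42.5, 248.7]
eef_rot: [-0.035, -0.031, 0.999, -0.003]
force: [0.1, 0.8, 0.2]
grip_width: -0.4
finger_force: 0.0
```

>>> play_rows(plan=[{"dp":[0,0,0.001],"delta_rot":[0,0,0],"gripper":-1},{"dp":[0,0,0.001],"delta_rot":[0,0,0],"gripper":-1},{"dp":[0,0,0],"delta_rot":[0,0,0],"gripper":-1}])

```text
clock: 28.95
tool_pos: [539.9, -42.5, 247.5]
eef_rot: [-0.035, -0.031, 0.999, -0.003]
force: [-1.5, 0.2, 3.4]
grip_width: 0.2
finger_force: 1.8
```

>>> play_rows(plan=[{"dp":[0,0,0.001],"delta_rot":[0,0,0],"gripper":-1},{"dp":[0,0,0.001],"delta_rot":[0,0,0],"gripper":-1},{"dp":[0,0,0],"delta_rot":[0,0,0],"gripper":-1},{"dp":[0,0,0],"delta_rot":[0,0,0],"gripper":-1}])

```text
clock: 29.35
tool_pos: [539.9, -42.5, 247.0]
eef_rot: [-0.034, -0.031, 0.999, -0.003]
force: [-3.7, 0.1, 14.4]
grip_width: -0.2
finger_force: 6.7
```

>>> play_rows(plan=[{"dp":[0,0,-0.01],"delta_rot":[0,0,0],"gripper":-1},{"dp":[0,0,-0.03],"delta_rot":[0,0,0],"gripper":-1},{"dp":[0,0,-0.05],"delta_rot":[0,0,0],"gripper":-1},{"dp":[0,0.03,-0.03],"delta_rot":[0,0,0],"gripper":-1},{"dp":[0.02,0.04,0],"delta_rot":[0,0,0],"gripper":-1},{"dp":[0.02,0.04,0],"delta_rot":[0,0,0],"gripper":-1},{"dp":[0.02,0.04,0],"delta_rot":[0,0,0],"gripper":-1},{"dp":[0.02,0.04,0],"delta_rot":[0,0,0],"gripper":-1}])

```text
clock: 30.15
tool_pos: [455.3, 144.5, 369.6]
eef_rot: [-0.034, -0.031, 0.999, -0.003]
force: [0.7, 1.2, 0.3]
grip_width: -0.2
finger_force: 0.0
```

Run:
```python
from cloud import *
for n in("side","top"):
  a=cam(n);P=cloud(a);fr=a["frame"].astype(int)
  m=(fr[...,0]>1.8*fr[...,1]+15)&(P[...,2]>236)
  for y0 in(125,-125):
    q=np.array([B(p) for p in P[m]]).reshape(-1,3); q=q[(abs(q[:,1]-y0)<25)]; q=q[(q[:,0]<-28)&(q[:,0]>-70)]
    if len(q): print(n,y0,len(q),"slope",-np.polyfit(q[:,0],q[:,2],1)[0],"z",np.median(q[:,2]),"X",q[:,0].min().round(),q[:,0].max().round())
  Q=P.reshape(-1,3);Q=Q[np.isfinite(Q[:,0])&(Q[:,2]>236)&(Q[:,2]<275)];q=np.array([B(p) for p in Q])
  for y0 in(125,-125):
    k=q[(abs(q[:,1]-y0)<12)&(q[:,0]>5)&(q[:,0]<40)&(q[:,2]>241.5)];print(n,y0,"lip/bar n",len(k),"Xmean",k[:,0].mean().round(1),"z",np.median(k[:,2]).round(1))
    l=q[(abs(abs(q[:,1]-y0-1)-17)<4)&(q[:,0]>-15)&(q[:,0]<22)]; print("  leg z@X0,20",np.polyval(np.polyfit(l[:,0],l[:,2],1),[0,20]).round(1),len(l))
  # seam gap: cover far edge X near both latches
  T=P.reshape(-1,3);T=T[np.isfinite(T[:,0])&(T[:,2]>221)&(T[:,2]<229)];t=np.array([B(p) for p in T]);t=t[(t[:,0]>-110)&(t[:,0]<90)]
  print([ (y,np.percentile(t[abs(t[:,1]-y)<12][:,0],[1,99]).round(1).tolist()) for y in(-180,-90,90,170)])
```

```text
side 125 136 slope 0.010636943466571276 z 246.57395923322673 X -70.0 -28.0
side -125 214 slope -0.0015939706748459826 z 246.72781674698018 X -70.0 -28.0
side 125 lip/bar n 30 Xmean 15.6 z 245.1
  leg z@X0,20 [240.9 241.8] 47
side -125 lip/bar n 37 Xmean 14.8 z 243.1
  leg z@X0,20 [239.2 239.3] 63
[(-180, [-92.4, 55.6]), (-90, [-93.4, 54.8]), (90, [-93.3, 55.0]), (170, [-93.3, 55.2])]
top 125 150 slope 0.012713316216209544 z 246.357000307509 X -69.0 -28.0
top -125 152 slope 0.014173393540725799 z 246.3485649158082 X -69.0 -28.0
top 125 lip/bar n 31 Xmean 14.7 z 243.9
  leg z@X0,20 [240.5 240.9] 48
top -125 lip/bar n 23 Xmean 14.5 z 242.5
  leg z@X0,20 [239.3 239.8] 36
[(-180, [-96.4, 54.0]), (-90, [-94.5, 51.5]), (90, [-96.0, 52.5]), (170, [-96.2, 54.3])]
```

Both levers lie flat at the same height, and the cover is drawn in evenly along its width. The bar is under the keeper's lip and the arm is clear.

>>> play_rows(plan=[{"dp":[0,0,0],"delta_rot":[0,0,0],"gripper":-1},{"dp":[0,0,0],"delta_rot":[0,0,0],"gripper":-1},{"dp":[0,0,0],"delta_rot":[0,0,0],"gripper":-1}])

```text
clock: 30.55
tool_pos: [457.2, 141.6, 369.3]
eef_rot: [-0.035, -0.029, 0.999, -0.004]
force: [0.7, -0.3, 0.3]
grip_width: 0.0
finger_force: 0.0
```

```bash
python3 -c "
from bench import r
print(r.finish_job())"
```

```text
the job is handed in; nothing more can be done
None
```

I fastened the latch and handed the job in at about 31 s: by the camera depth readings the bail is hooked under the keeper's lip, the lever is home and the cover is drawn tight, though no verdict came back and I viewed 11 pictures against the limit of 10.

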